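# Fit fresh cells in the field logger and screw on its battery cap

## Task

Make the field logger ready for use: draw the red isolating pin out of its battery port, hang it in the yellow notch on the logger's side, and put every fresh cell from the blue rack into a free pocket of the port. Then set the brass cap on the port and turn it backwards (anticlockwise seen from above) until the thread drops into place, never forcing it round before that, and only then screw it clockwise fully home. Last of all flip the logger's toggle switch over, away from the cap, and leave the spent cells in the red tray where they are all along.

Things in the scene. Friction and masses are not known exactly. Their poses are not given: they have to be found in the camera images.
- logger: Grey handheld instrument lying fixed on the bench, 210 x 143 x 33 mm, with a round black battery port on top. Origin: on the port's vertical axis, at bench height; z up, x along the long body (which reaches from x -60 to +150 mm), y towards the yellow notch.
- port (a point): Centre of the port's mouth, 60 mm above the bench. The port is a threaded neck, 60 mm outside diameter, 70 mm over the threads, its rim bevelled outside. Inside are four open-topped pockets, divided by fins whose tops lie 6 mm below the rim, around a bore on the axis. Its axes are the logger's and tell nothing of the thread.
- cap_home (a point): Where the cap's origin lies when it is screwed fully home, 35.5 mm above the bench on the port axis. The neck's thread has three starts, 120 degrees apart, at an angle unknown beforehand. Set on the neck, the cap first rides on the thread, its origin about 16.5 mm above this point (up to 21.5 mm if its studs stand on the thread's stops).
- notch (a point): Middle of the yellow parking notch: a fixed two-pronged clip on the logger's +y side, slot open upwards, downwards and outwards (+y). The slot is 9 mm wide along logger x and 46 mm long along y (this point is 22 mm from its open end). This point is level with the prongs' tops, 45 mm above the bench; each prong is 10 mm wide, 7 mm thick, free beneath.
- pocket0 (a point): Centre of the floor of one of the four cell pockets, 5 mm above the bench, 17 mm from the port axis. A cell has about 1.5 mm of play all round; let go at the rim it slides down to the floor by itself, its top then about 5 mm below the rim. Axes as the logger's.
- pocket1 (a point): Centre of the floor of one of the four cell pockets, 5 mm above the bench, 17 mm from the port axis. A cell has about 1.5 mm of play all round; let go at the rim it slides down to the floor by itself, its top then about 5 mm below the rim. Axes as the logger's.
- pocket2 (a point): Centre of the floor of one of the four cell pockets, 5 mm above the bench, 17 mm from the port axis. A cell has about 1.5 mm of play all round; let go at the rim it slides down to the floor by itself, its top then about 5 mm below the rim. Axes as the logger's.
- pocket3 (a point): Centre of the floor of one of the four cell pockets, 5 mm above the bench, 17 mm from the port axis. A cell has about 1.5 mm of play all round; let go at the rim it slides down to the floor by itself, its top then about 5 mm below the rim. Axes as the logger's.
- pin: Red and steel isolating pin, 40 g. Origin: underside of its flange (18 mm diameter, 4 mm thick); z up. A steel shaft, 6 mm diameter, reaches 40 mm down. It starts loose in the bore on the port axis, its flange 54 mm above the bench, in the cap's way. Parked, the shaft hangs in the notch and the flange rests on the prongs.
- tab (a point): Top of the pin's red tab, 32 mm above the pin's origin: pinch the tab across its thickness. It is 20 mm along its x and 10 mm thick along its y, and reaches 28 mm down from here to the flange.
- cell0: Fresh AA cell, black with a copper band, 14.5 mm diameter, 50.5 mm tall, 24 g, standing upright in the rack. Origin: centre of its lower end; z up the cell. May be absent (two to four are there).
- cell1: Fresh AA cell, black with a copper band, 14.5 mm diameter, 50.5 mm tall, 24 g, standing upright in the rack. Origin: centre of its lower end; z up the cell. May be absent (two to four are there).
- cell2: Fresh AA cell, black with a copper band, 14.5 mm diameter, 50.5 mm tall, 24 g, standing upright in the rack. Origin: centre of its lower end; z up the cell. May be absent (two to four are there).
- cell3: Fresh AA cell, black with a copper band, 14.5 mm diameter, 50.5 mm tall, 24 g, standing upright in the rack. Origin: centre of its lower end; z up the cell. May be absent (two to four are there).
- rack: Blue block, fixed, 150 x 45 x 22 mm, with a row of four sockets along its x at -48, -16, 16 and 48 mm, 17 mm deep; cells stand in it with their lower ends 5 mm above the bench and 33 mm showing. Origin: centre of its underside.
- cap: Brass battery cap, 79 mm diameter, 280 to 455 g, standing skirt down on the bench. Origin: centre of the skirt's lower edge; z up; flat top at 28.5 mm. Three studs inside the skirt's lower edge, 1.5 mm clear of the neck, run in its thread. Riding on the thread, it meets a stop if turned clockwise; turned anticlockwise, by up to 120 degrees, the studs reach the thread start.
- bar (a point): Top of the cap's grip bar, 52.5 mm above the cap's origin; the bar is 56 mm along its x, 12 mm thick along its y and 24 mm tall: pinch it from above. At the thread start the cap drops about 10 mm by its own weight if the fingers hold the bar loosely (or are opened). From there 75 to 105 degrees clockwise bring it 6 mm lower, home on the rim at a stop.
- switch (a joint): Angle of the toggle switch on the logger, rad: 0 leans towards the port (off, -0.5 rad from upright), 1.0 leans away from it (on). It starts near 0, swings about logger y through a point at logger x 125 mm, 40 mm above the bench, and stays where it is left (about 2 N at the ball).
- switch_tip (a point): Centre of the switch's white ball, 16 mm diameter, 32 mm from its pivot on a thin steel stalk; about 68 mm above the bench and 110 mm from the port axis along logger x when off, 140 mm when on. Push it towards logger +x. The cap's edge is 40 mm from the port axis.
- spent0: Spent cell, green with a white band, lying in the red tray, a bystander. Origin: its lower end.
- spent1: Spent cell, green with a white band, lying in the red tray, a bystander. Origin: its lower end.
Not all that is in view belongs to the job. Of the things shaped like the cap, the brass one is meant.

How it is judged (in metres and radians):
On the way, in this order (a step that is already met when the one before it is completed fails the run):
1. the isolating pin hangs in the notch and every fresh cell is home in a pocket (horizontal distance between pin and notch below 0.02 m and z of pin in the frame of logger between 0.04 and 0.05 m and angle between each of pin, cell0, cell1, cell2, cell3's own z axis and vertical below 0.2 rad and horizontal distance between each of cell0, cell1, cell2, cell3 and logger below 0.024 m and z of cell0 in the frame of logger between 0 and 0.01 m and z of cell1 in the frame of logger between 0 and 0.01 m and z of cell2 in the frame of logger between 0 and 0.01 m and z of cell3 in the frame of logger between 0 and 0.01 m), for 0.2 s.
2. the cap has dropped into the start of the thread (horizontal distance between cap and logger below 0.005 m and angle between cap's own z axis and vertical below 0.12 rad and z of cap in the frame of logger between 0.0375 and 0.0455 m), for 0.2 s.
3. the cap is screwed fully home (horizontal distance between cap and logger below 0.005 m and angle between cap's own z axis and vertical below 0.12 rad and z of cap in the frame of logger between 0.0325 and 0.0375 m), for 0.2 s.
4. the switch is flipped over (value of joint switch above 0.8 rad), for 0.2 s.
At the end, for the whole second after the job is handed in: Pin hangs upright in the notch (flange within 5 mm of the prong tops, 20 mm of the notch's middle), every fresh cell stands on a pocket floor (within 5 mm), cap within 2 mm of home, centred within 5 mm, level; switch beyond 0.8 of 1.0 rad; cap and pin at rest (all of step 1 and all of step 3 and value of joint switch above 0.8 rad and linear speed of each of cap, pin below 0.02 m/s); the robot touches nothing.
It fails at once if the robot forces the cap round on the port (over 100 N) before the thread has dropped (contact force between cap and logger above 100 N and contact force between the fingers and cap above 5 N and z of cap in the frame of logger above 0.047 m).
It fails at once if a spent cell moved (distance of spent0 from where it was at the start of the episode above 0.04 m).
It fails at once if a spent cell moved (distance of spent1 from where it was at the start of the episode above 0.04 m).
Of cell0, cell1, cell2, cell3 only 2 to 4 are there at a start; the rules pass over those that are not, and their reading is None.
At some moment in a run one of cap may be knocked a few centimetres aside while the robot is not near it.
It also fails if it takes over 210 s, if anything falls off the work surface, if the arm or the gripper's body presses on something with over 40 N, if the wrist force passes 120 N, or if a joint passes its speed limit or range.

## Robot

A 6-joint arm with a two-finger parallel gripper is mounted at the origin on the work surface. World frame = base frame: x ahead of the robot, y to its left, z up, the work surface at z = 0. Lengths are in mm, angles in rad, forces in N, time in s.
With the tool pointing down it reaches from about 400 to 925 mm from the base axis. Payload 12.5 kg.
Tool frame: the origin (TCP) lies between the finger pads; the fingertips stand 11 mm ahead of it and the grasp point (between the pads) lies 8 mm behind it (env.tip_extent is the distance from the TCP to the fingertips, in mm); x points along the fingers, z is the direction in which the jaws open and shut, and the axes are right-handed (so a half turn about x gives the same grasp; the last joint's range is limited). The gripper opens to 95 mm and grips with 3 to 60 N. Pads are 20 mm wide; open, the fingers measure 119 mm over their backs; the gripper's body (75 mm by 180 mm) begins 59 mm behind the grasp point.
Start: joints at [-1.249, 0.491, 1.559, -0, 1.092, -0.106], TCP at [259.318, -568.683, 225.661] pointing down, gripper open.
Joint ranges: [-3.1, 3.1], [-0.84, 2.19], [0.05, 2.79], [-1.13, 4.28], [0.06, 2.93], [-2.69, 2.69]. Speed limits (rad/s): [2.22, 2.22, 2.79, 3.14, 3.14, 3.14].

## Interface

Orientations are given as [roll, pitch, yaw] about the fixed x, y, z axes, in that order (R = Rz(yaw) Ry(pitch) Rx(roll)).
In Python, from cell import status, imaging, env gives the robot as it stands. The module is installed in compiled form; this text tells all that it offers.
- The arm moves only by the tool apply_moves, never from a script. Its argument "increments" is a list of rows, each a list of 5 numbers: the closure, from 0 (fully open) to 1 (shut), then the shift along the tool's x, y, z in mm, then the turn about the tool's x in degrees. A call has 1 to 10 rows; each row shifts and turns the commanded pose from where the row before left it, along the tool's axes as they then stand; what a row does not reach is not made up. A row lasts 1/10 s, in which the tool goes at most 50 mm and 8.59 degrees, less where a joint would pass 70% of its speed; a pose out of reach is approached as far as the arm can. A call with a gripper value outside its range is refused whole. The fingers move at their own pace and stop on an object; the grip force is fixed at half the most. Time passes only in rows, so rows that do not move let the fingers close. It gives the time, the measured TCP pose, the force and the opening at its end, in the units of the state.
- status.state(): the state, without advancing time (a new reading comes with each control period).
- imaging.read_camera(name): name is "side" or "top" or "wrist"; returns a dict with "pixels" (420x560x3 uint8, red, green, blue), "fovy" (degrees; the focal length in pixels is half the picture's height over the tangent of half this angle, whatever the lens; pixels are square), "cx", "cy" (the principal point, pixels), "R" (3x3) and "t" (3): a world point X has camera coordinates R X + t. Camera axes: x right, y down, z forward; pixel columns grow to the right and rows downward; lengths in mm; the calibration is good to about 2 mm. A picture is of the moment at which its call begins. There is no depth.
- env.job_done(): hands the job in, once; it reports no verdict.
The state is a dict: "t": time; "joints": joint angles; "qvel": joint speeds; "tau": joint torques, N m; "eef_pos": TCP position; "tcp_rot": TCP orientation; "ft_force": force on the tool from outside, world axes, zero at the start; "moment": the same for the moment, N m; "opening": opening from 0.0 (shut) to 1.0 (fully open).
Only numpy, scipy, OpenCV 4.12 (cv2) and the standard library are available. Lean on these libraries where they do the work, as an engineer would, in place of code of your own. Each camera call takes 0.05 s, during which the arm holds its last target. There are 200 camera calls.

## Working session

There is one attempt and no reset: what is moved stays moved. The work goes in short steps, Python scripts to look and compute and a tool call to move; the robot and the scene stay as the last step left them, time stands still between calls to the robot, and variables do not carry over. Pictures are saved under pics/ and viewed, about 12 in all and at most 16, crops included, and the job is handed in when it is done.

Besides the shell and the picture viewer there is one more tool, called after ">>>" as name(argument=value, ...) on one line, values as JSON. apply_moves: Moves the arm, as the interface text tells. Its arguments: {"type":"object","properties":{"increments":{"type":"array"}},"required":["increments"]}

```bash
mkdir -p pics; cat > h.py <<'E'
import numpy as np, cv2
from cell import status, imaging, env
def cam(n,save=None):
    d=imaging.read_camera(n); d['R']=np.array(d['R']); d['t']=np.array(d['t'])
    d['img']=cv2.cvtColor(np.array(d['pixels']),cv2.COLOR_RGB2BGR)
    d['f']=210/np.tan(np.radians(d['fovy'])/2)
    if save: cv2.imwrite('pics/'+save+'.png',d['img'])
    return d
def ray(d,u,v):
    c=-d['R'].T@d['t']; r=d['R'].T@np.array([(u-d['cx'])/d['f'],(v-d['cy'])/d['f'],1.]); return c,r/np.linalg.norm(r)
def onz(d,u,v,z):
    c,r=ray(d,u,v); return c+r*(z-c[2])/r[2]
def proj(d,X):
    p=d['R']@np.array(X,float)+d['t']; return p[:2]/p[2]*d['f']+[d['cx'],d['cy']]
def tri(obs):
    A=np.zeros((3,3));b=np.zeros(3)
    for d,u,v in obs:
        c,r=ray(d,u,v);P=np.eye(3)-np.outer(r,r);A+=P;b+=P@c
    return np.linalg.solve(A,b)
E
python3 - <<'E'
from h import *
for n in ('side','top','wrist'):
    d=cam(n,n+'0'); print(n,d['fovy'],d['cx'],d['cy'],(-d['R'].T@d['t']).round(),d['R'].round(3).tolist())
a=cv2.imread('pics/top0.png'); 
print(status.state())
E
```

```text
side 53.17654613416158 276.46809879241414 205.23190448868453 [ 565. -691.  598.] [[0.999, -0.032, 0.016], [-0.006, -0.597, -0.802], [0.036, 0.802, -0.597]]
top 42.78581789537954 282.9681694224776 206.26688264224902 [ 355.   -3. 1127.] [[-0.001, -1.0, -0.003], [-0.972, 0.001, -0.236], [0.236, 0.003, -0.972]]
wrist 66.14132383048562 278.94581098808357 207.6041456660789 [ 322. -539.  385.] [[0.415, -0.91, -0.002], [-0.88, -0.402, 0.254], [-0.232, -0.104, -0.967]]
{'t': 0.15, 'joints': array([-1.24860123e+00,  4.91413732e-01,  1.55932014e+00, -1.39239665e-05,
        1.09165239e+00, -1.05611621e-01]), 'qvel': array([ 0.00014903, -0.00177712, -0.00224052,  0.00028691,  0.00133251,
        0.00015304]), 'tau': array([ 1.77179245e-03, -6.12897134e+01, -2.58276540e+01,  6.92779315e-02,
        4.73394035e-02, -6.05905802e-05]), 'eef_pos': array([ 259.25744426, -568.51496202,  225.19686993]), 'tcp_rot': array([3.05154284, 1.57000263, 1.90855966]), 'ft_force': array([-0.0105426 ,  0.54611232, -0.15923955]), 'moment': array([-0.04942202,  0.01191251, -0.01618976]), 'opening': 0.9990231189776619}
```

View pics/top0.png

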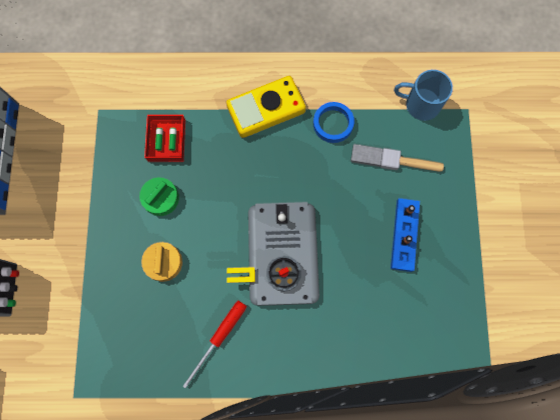

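View pics/side0.png

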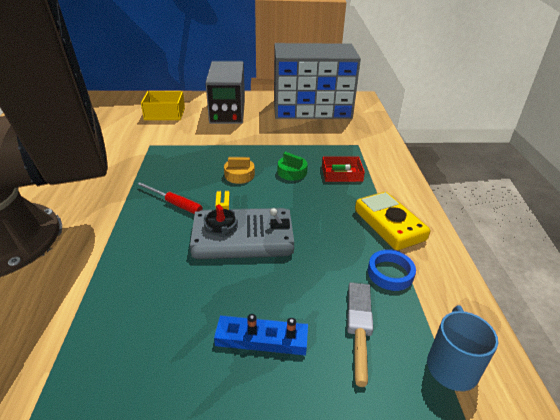

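```bash
python3 - <<'E'
from h import *
t=cv2.imread('pics/top0.png'); s=cv2.imread('pics/side0.png')
cr=lambda a,x,y,w,h,W,H: cv2.resize(a[y:y+h,x:x+w],(W,H),interpolation=cv2.INTER_CUBIC)
m=np.zeros((600,800,3),np.uint8)
m[:360,:300]=cr(t,225,195,100,120,300,360)
m[:320,300:500]=cr(t,385,190,50,80,200,320)
m[:320,500:800]=cr(t,130,170,75,80,300,320)
m[360:600,:400]=cr(s,185,185,120,72,400,240)
m[360:600,400:800]=cr(s,205,145,170,102,400,240)
cv2.imwrite('pics/m1.png',m)
E
```

```text
(no output)
```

View pics/m1.png

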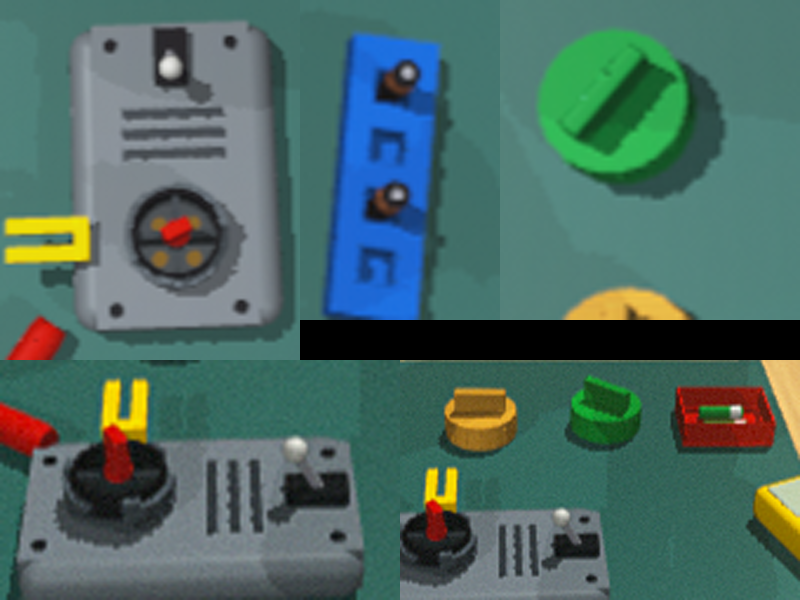

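View pics/wrist0.png

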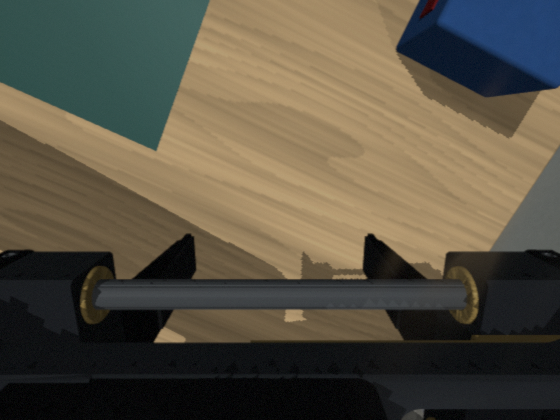

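```bash
cat >> h.py <<'E'
def mask(d,lo,hi,roi):
    h=cv2.cvtColor(d['img'],cv2.COLOR_BGR2HSV); m=cv2.inRange(h,np.array(lo),np.array(hi))
    k=np.zeros_like(m); x,y,w,g=roi; k[y:y+g,x:x+w]=m[y:y+g,x:x+w]; return k
def big(m):
    c,_=cv2.findContours(m,cv2.RETR_EXTERNAL,cv2.CHAIN_APPROX_NONE); return max(c,key=cv2.contourArea)
def rectz(d,c,z):
    P=np.array([onz(d,*p,z)[:2] for p in c.reshape(-1,2)+0.0],np.float32)
    r=cv2.minAreaRect(P); return r,P
def Rt():
    a,b,c=status.state()['tcp_rot']
    from scipy.spatial.transform import Rotation as Ro
    return Ro.from_euler('xyz',[a,b,c]).as_matrix()
def to(X,yaw=None):
    """rows numbers to world target X (TCP); yaw = wanted angle of jaw axis z mod pi"""
    s=status.state();R=Rt();D=R.T@(np.array(X)-s['eef_pos'])
    out=D.round(1).tolist()
    a=np.degrees(np.arctan2(R[1,2],R[0,2]))
    if yaw is not None:
        dy=(yaw-a+90)%180-90; out.append(round(-dy,1))  # x down => +turn is -yaw
    return out,'jaw yaw',round(a,1),'q6',s['joints'][5].round(2)
E
python3 - <<'E'
from h import *
t=cam('top');s=cam('side')
print('Rt',Rt().round(2).tolist())
# logger body in top
m=mask(t,(95,0,85),(130,80,200),(235,195,95,115)); c=big(m); print('body area',cv2.contourArea(c)); r,_=rectz(t,c,33); print('body',r, cv2.boxPoints(r).round(0).tolist())
# notch
for d,roi in((t,(222,260,38,30)),(s,(205,185,35,30))):
    m=mask(d,(22,150,120),(34,255,255),roi); c=big(m); r,_=rectz(d,c,45); print('notch',r)
# pin tab
ps=[]
for d,roi in((t,(268,258,32,32)),(s,(205,195,30,35))):
    m=mask(d,(0,150,80),(8,255,255),roi)|mask(d,(172,150,80),(179,255,255),roi); c=big(m); r,_=rectz(d,c,86); print('tab',r,cv2.boundingRect(c))
# switch ball
o=[]
for d,roi in((t,(270,203,25,22)),(s,(265,203,18,18))):
    m=mask(d,(0,0,150),(179,50,255),roi); M=cv2.moments(big(m)); o.append((d,M['m10']/M['m00'],M['m01']/M['m00']))
print('ball',tri(o).round(1),[x[1:] for x in o])
# cap
for d,roi in((t,(135,238,52,50)),(s,(220,150,40,35))):
    m=mask(d,(10,120,60),(24,255,255),roi); c=big(m); r,_=rectz(d,c,28.5); print('cap',r,cv2.boundingRect(c))
# rack
m=mask(t,(100,150,60),(125,255,255),(385,190,50,85)); c=big(m); r,_=rectz(t,c,22); print('rack',r)
E
```

```text
Rt [[-0.0, 0.91, 0.41], [0.0, 0.41, -0.91], [-1.0, 0.0, -0.0]]
body area 6462.5
body ((523.8763427734375, 1.361846923828125), (209.99058532714844, 139.59735107421875), 1.8330031633377075) [[417.0, 68.0], [421.0, -72.0], [631.0, -65.0], [627.0, 74.0]]
notch ((476.8150329589844, 85.57943725585938), (28.74323272705078, 55.09481430053711), 2.6674747467041016)
notch ((476.1011962890625, 74.69113159179688), (30.09324836730957, 69.60761260986328), 1.1399694681167603)
tab ((476.6519775390625, -1.239654541015625), (17.172443389892578, 19.048480987548828), 18.2824764251709) (278, 267, 11, 10)
tab ((482.0137634277344, -26.113880157470703), (15.650994300842285, 53.006011962890625), 4.732914447784424) (216, 205, 9, 17)
ball [590.2   3.9  69.3] [(280.93197278911566, 216.60544217687072), (273.43010752688167, 210.02150537634407)]
cap ((505.91729736328125, 250.3776397705078), (83.11698913574219, 77.75096130371094), 56.835357666015625) (142, 242, 40, 40)
cap ((507.1191101074219, 230.04396057128906), (77.98323059082031, 126.43621063232422), 0.6046823263168335) (224, 157, 31, 27)
rack ((563.6106567382812, -256.1517028808594), (49.85188293457031, 153.99742126464844), 82.11109161376953)
```

>>> apply_moves(increments=[[0,-2.5,31,-30.5,0],[0,-2.5,31,-30.5,0],[0,-2.5,31,-30.5,0],[0,-2.5,31,-30.5,0],[0,-2.5,31,-30.5,0],[0,-2.5,31,-30.5,0],[0,-2.5,31,-30.5,0],[0,-2.5,31,-30.5,0],[0,-2.5,31,-30.5,0],[0,-2.5,31,-30.5,0]])

```text
t: 1.25
eef_pos: [415.1, -160.9, 250.9]
tcp_rot: [0.557, 1.57, -0.586]
ft_force: [1.0, -0.3, 0.5]
opening: 0.997
```

>>> apply_moves(increments=[[0,-2.5,31,-30.5,0],[0,-2.5,31,-30.5,0],[0,-2.5,31,-30.5,0],[0,-2.5,31,-30.5,0],[0,0,0,0,-8.3],[0,0,0,0,-8.3],[0,0,0,0,-8.3],[0,0,0,0,-8.3],[0,0,0,0,-8.3],[0,0,0,0,-8.3]])

```text
t: 2.25
eef_pos: [477.0, -0.1, 260.6]
tcp_rot: [-1.11, 1.571, -1.378]
ft_force: [0.4, 0.7, 1.0]
opening: 1.001
```

>>> apply_moves(increments=[[0,0,0,0,-8.3],[0,0,0,0,-8.3],[0,0,0,0,-8.3],[0,0,0,0,-8.3],[0,0,0,0,-8.3],[0,0,0,0,-8.3],[0,0,0,0,0]])

```text
t: 2.95
eef_pos: [477.0, -0.1, 260.6]
tcp_rot: [-2.581, 1.571, -1.984]
ft_force: [-0.5, 0.9, 0.3]
opening: 1.003
```

```bash
python3 - <<'E'
from h import *
s=status.state(); print(s['eef_pos'],s['joints'].round(2),Rt().round(3).tolist(),to((479,0,260),34))
d=cam('wrist','w1'); print((-d['R'].T@d['t']).round(),proj(d,(479,0,86)),proj(d,(476,80,45)))
E
```

```text
[ 4.77010829e+02 -9.98967695e-02  2.60607702e+02] [-0.14  0.24  1.86 -0.    1.04 -0.74] [[-0.0, -0.563, 0.827], [-0.0, 0.827, 0.563], [-1.0, -0.0, -0.0]] ([0.6, -1.0, 1.7, np.float64(0.2)], 'jaw yaw', np.float64(34.2), 'q6', np.float64(-0.74))
[435.  59. 420.] [282.25426869 194.7593732 ] [319.72840242 128.31543052]
```

View pics/w1.png

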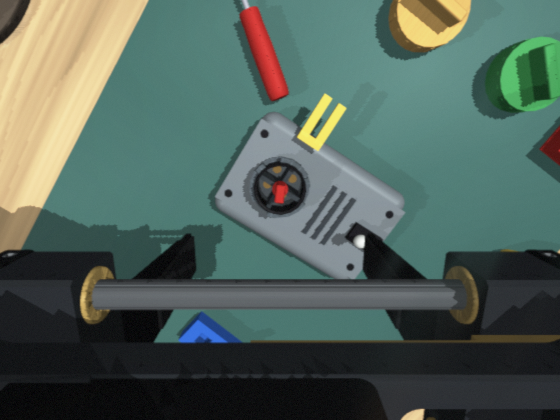

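```bash
python3 - <<'E'
from h import *
d=cam('wrist'); 
roi=(245,150,75,70)
g=cv2.cvtColor(d['img'],cv2.COLOR_BGR2GRAY)
k=np.zeros_like(g);k[150:220,245:315]=(g[150:220,245:315]<55)*255
c=big(cv2.morphologyEx(k,cv2.MORPH_CLOSE,np.ones((5,5)))); h=cv2.convexHull(c)
r,P=rectz(d,h,60); print('rim',r,cv2.minEnclosingCircle(P))
m=mask(d,(0,150,60),(8,255,255),roi)|mask(d,(172,150,60),(179,255,255),roi); c=big(m)
r,P=rectz(d,c,86); print('tab',r,cv2.boundingRect(c),P.mean(0))
m=mask(d,(22,150,120),(34,255,255),(295,85,60,75)); c=big(m); r,P=rectz(d,c,45); print('notch',r,cv2.contourArea(c))
# slot: mean of prong pixel cols
m=mask(d,(95,0,85),(130,80,200),(205,100,210,185)); c=big(m); r,_=rectz(d,c,33); print('body',r)
roi=(345,225,30,28);m=mask(d,(0,0,150),(179,40,255),roi); M=cv2.moments(big(m)); print('ball',onz(d,M['m10']/M['m00'],M['m01']/M['m00'],68))
cv2.imwrite('pics/w1c.png',cv2.resize(d['img'][80:240,220:360],(700,800))[:600])
E
```

```text
rim ((475.69671630859375, -0.8128547668457031), (58.54877471923828, 59.105525970458984), 79.24604034423828) ((475.00067138671875, -0.1722707748413086), 30.700061798095703)
tab ((474.5589904785156, 0.9066915512084961), (15.743369102478027, 23.266817092895508), 22.519001007080078) (272, 181, 16, 23) [474.60513     1.0352662]
notch ((460.2879943847656, 60.248191833496094), (0.0, 0.0), 0.0) 0.0
body ((520.788818359375, 2.4694747924804688), (210.20115661621094, 137.3126983642578), 1.833397626876831)
ball [583.55467053 -11.79975881  68.        ]
```

View pics/w1c.png

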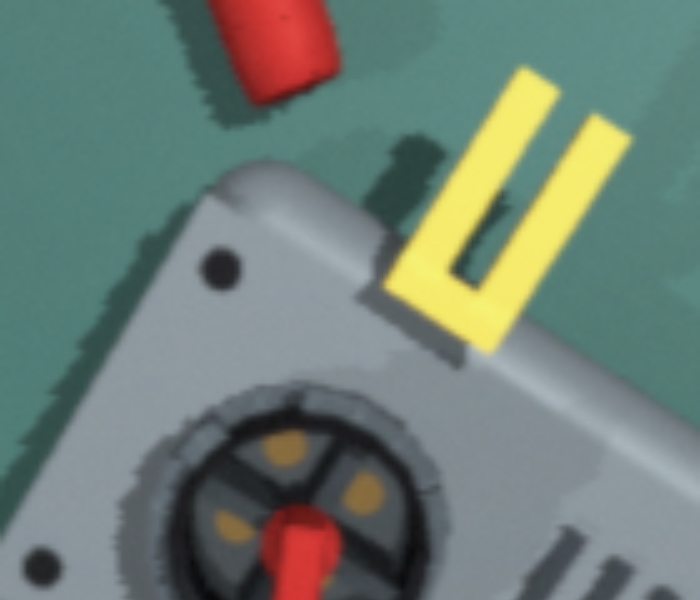

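>>> apply_moves(increments=[[0,40,1,-1,0],[0,40,0,0,0],[0,40,0,0,0],[0,40,0,0,0],[0,16,0,0,0],[0,10,0,0,0],[0,0,0,0,0],[1,0,0,0,0],[1,0,0,0,0],[1,0,0,0,0]])

```text
t: 4.05
eef_pos: [476.1, 0.1, 75.5]
tcp_rot: [-0.778, 1.569, -0.183]
ft_force: [-0.5, -0.2, 0.9]
opening: 0.803
```

>>> apply_moves(increments=[[1,0,0,0,0],[1,0,0,0,0],[1,0,0,0,0],[1,0,0,0,0],[1,0,0,0,0]])

```text
t: 4.55
eef_pos: [475.7, 0.2, 74.6]
tcp_rot: [-2.344, 1.571, -1.749]
ft_force: [0.6, -0.8, -0.5]
opening: 0.383
```

```bash
python3 - <<'E'
from h import *
s=status.state(); print(s['eef_pos'],s['opening']*95,s['ft_force'],s['moment'])
d=cam('wrist','w2')
w=d['img']; 
o=lambda u,v:onz(d,u,v,45).round(1)
d['img']=w; sd=cam('side','s2')
cv2.imwrite('pics/m2.png',np.hstack([w,cv2.resize(sd['img'][170:290,180:260],(240,360)).copy() if 0 else cv2.copyMakeBorder(cv2.resize(sd['img'][170:290,180:260],(240,360)),0,60,0,0,cv2.BORDER_CONSTANT)]))
E
```

```text
[4.75672079e+02 1.50343843e-01 7.45980872e+01] 36.42819312795152 [ 0.61221582 -0.7787319  -0.51441192] [ 0.04927479 -0.15903648 -0.02068992]
```

View pics/m2.png

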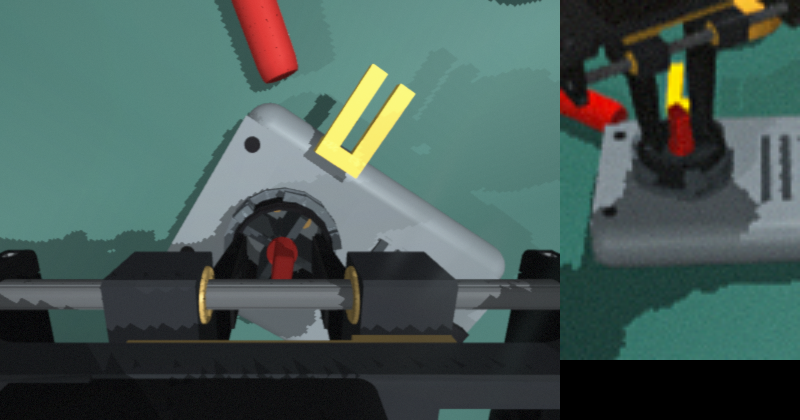

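>>> apply_moves(increments=[[1,0,0,0,0],[1,0,0,0,0],[1,0,0,0,0],[1,0,0,0,0],[1,0,0,0,0],[1,0,0,0,0],[1,0,0,0,0]])

```text
t: 5.35
eef_pos: [475.9, 0.1, 74.6]
tcp_rot: [-0.808, 1.57, -0.213]
ft_force: [2.6, 1.0, -1.0]
opening: 0.105
```

```bash
python3 - <<'E'
from h import *
s=status.state(); print(s['eef_pos'],s['opening']*95,s['ft_force'],s['moment'])
d=cam('wrist'); d0=d['img']
roi=(310,50,115,135); m=mask(d,(22,60,120),(36,255,255),roi); c=big(m)
r,P=rectz(d,c,45); print('notch',r,cv2.contourArea(c),cv2.boxPoints(r).round(1).tolist())
roi=(250,225,60,60)
m=mask(d,(0,150,60),(8,255,255),roi)|mask(d,(172,150,60),(179,255,255),roi); c=big(m); print('red',cv2.boundingRect(c),'predicted tab top ctr at TCP',proj(d,(*s['eef_pos'][:2],86)), 'flange',proj(d,(*s['eef_pos'][:2],58)))
x,y,w,h=cv2.boundingRect(c);
for v in range(y,y+h,3):
    u=np.where(m[v]>0)[0]; print(v,u.min(),u.max())
E
```

```text
[4.75851911e+02 1.14812116e-01 7.46418817e+01] 9.941606227466684 [ 2.55745806  1.04658809 -1.01932368] [ 0.13681873 -0.60858141 -0.02596299]
notch ((473.3502502441406, 85.85388946533203), (30.40999984741211, 56.639373779296875), 1.759031891822815) 4124.0 [[457.29998779296875, 113.69999694824219], [459.0, 57.099998474121094], [489.3999938964844, 58.0], [487.70001220703125, 114.5999984741211]]
red (269, 237, 20, 42) predicted tab top ctr at TCP [282.08298441 271.9577921 ] flange [281.66778577 250.64296489]
237 275 283
240 271 287
243 271 287
246 271 287
249 270 287
252 270 288
255 270 288
258 270 288
261 270 288
264 270 288
267 269 288
270 270 288
273 270 288
276 270 288
```

>>> apply_moves(increments=[[1,-3,0,0.5,0],[1,-10,0,0,0],[1,-15,0,0,0],[1,-15,0,0,0],[1,-15,0,0,0],[1,-5,0,0,0],[1,0,0,0,0]])

```text
t: 6.1
eef_pos: [476.1, 0.4, 138.4]
tcp_rot: [-0.847, 1.57, -0.252]
ft_force: [-0.0, -0.3, -1.3]
opening: 0.103
```

```bash
python3 - <<'E'
from h import *
s=status.state(); p=s['eef_pos']; print(p,s['opening']*95,s['ft_force'],s['moment'])
R=Rt(); d=cam('wrist','w3'); d0=d['img']
roi=(230,100,120,175)
m=mask(d,(0,150,60),(8,255,255),roi)|mask(d,(172,150,60),(179,255,255),roi); c=big(m); print(cv2.boundingRect(c))
for v in range(225,279,4):
    u=np.where(m[v]>0)[0]; 
    if len(u): print(v,u.min(),u.max())
zt=p[2]+11.4
for dy in(-10,0,10): print('pred flange top',dy,proj(d,(p[0]+R[0,1]*dy,p[1]+R[1,1]*dy,zt-28)),'shaft end',proj(d,(p[0]+R[0,1]*dy,p[1]+R[1,1]*dy,zt-72)))
g=cv2.cvtColor(d0,cv2.COLOR_BGR2GRAY)
cv2.imwrite('pics/w3c.png',cv2.resize(d0[90:290,180:400],(660,600)))
E
```

```text
[4.76050051e+02 4.39388780e-01 1.38423508e+02] 9.785106916387486 [-0.00384371 -0.31732073 -1.26529546] [ 0.01216525 -0.14892627 -0.06220531]
(270, 238, 19, 37)
241 271 287
245 271 287
249 270 287
253 270 288
257 270 288
261 270 288
265 270 288
269 270 288
273 270 288
pred flange top -10 [281.6596753  266.38819765] shaft end [281.18365673 240.33747609]
pred flange top 0 [281.69302053 250.63127602] shaft end [281.20565825 227.19752929]
pred flange top 10 [281.72727137 234.44641448] shaft end [281.22814605 213.76716153]
```

View pics/w3c.png

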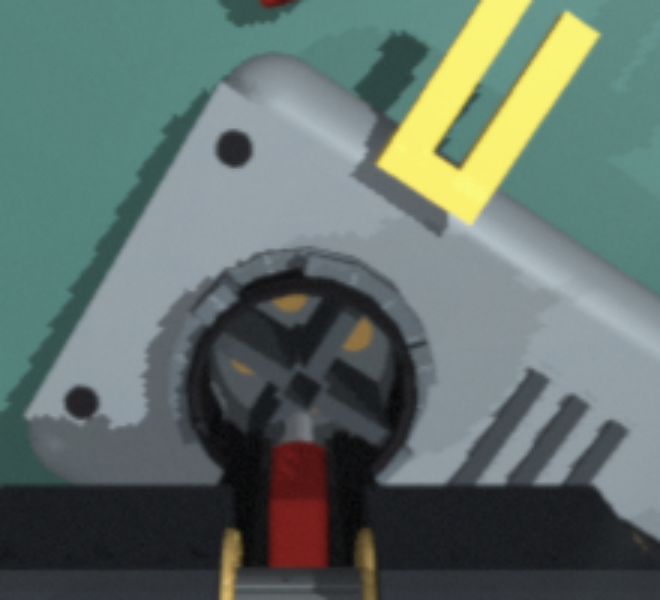

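>>> apply_moves(increments=[[1,0,26,16.5,0],[1,0,26,16.5,0],[1,0,26,16.5,0],[1,24,0,0,0],[1,0,0,0,0],[1,0,0,0,0]])

```text
t: 6.75
eef_pos: [472.9, 92.6, 113.2]
tcp_rot: [2.672, 1.569, -3.016]
ft_force: [-0.6, -0.0, -0.3]
opening: 0.102
```

```bash
python3 - <<'E'
from h import *
s=status.state(); p=s['eef_pos']; print(p,s['opening']*95,s['ft_force'],s['moment'])
d=cam('wrist','w4'); d0=d['img'];sd=cam('side')
m=mask(d,(22,60,120),(36,255,255),(230,100,150,180)); c=big(m); r,P=rectz(d,c,45); print(r)
cv2.imwrite('pics/w4c.png',np.hstack([cv2.resize(d0[130:290,200:360],(500,500)),cv2.resize(sd['img'][150:250,180:240],(300,500))]))
E
```

```text
[472.90020472  92.55691333 113.1813357 ] 9.72639802625817 [-0.5753119  -0.02783952 -0.34248452] [ 0.02340213 -0.09731663 -0.05630053]
((463.8454284667969, 86.85283660888672), (11.21282958984375, 55.554866790771484), 1.649060845375061)
```

View pics/w4c.png

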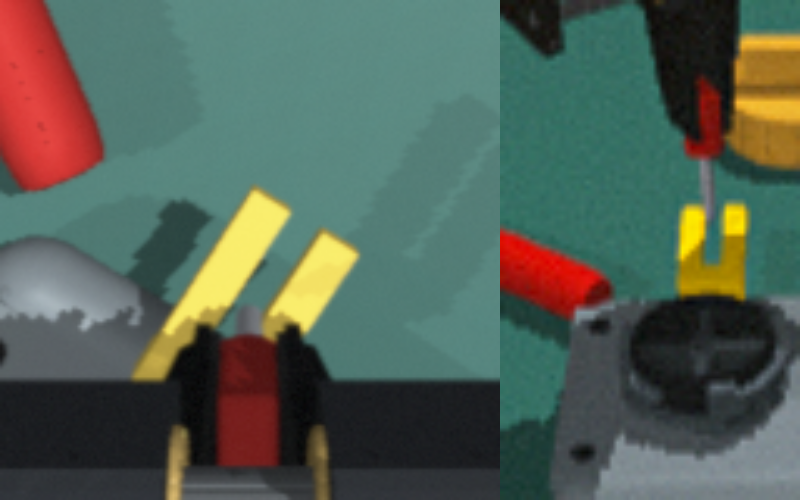

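>>> apply_moves(increments=[[1,4,-0.7,1,0],[1,5,0,0,0],[1,5,0,0,0],[1,4,0,0,0],[1,0,0,0,0]])

```text
t: 7.35
eef_pos: [474.3, 92.7, 95.0]
tcp_rot: [2.69, 1.57, -2.998]
ft_force: [0.3, -0.1, -0.0]
opening: 0.108
```

```bash
python3 - <<'E'
from h import *
s=status.state(); p=s['eef_pos']; print(p,s['opening']*95,s['ft_force'],s['moment'])
E
```

```text
[474.295055    92.6820369   95.02110003] 10.22547956311075 [ 0.34307569 -0.06284514 -0.03981963] [ 0.04087534 -0.09380658  0.01551662]
```

>>> apply_moves(increments=[[1,8,0,0,0],[1,8,0,0,0],[1,8,0,0,0],[1,4,0,0,0],[1,1.5,0,0,0],[1,0,0,0,0]])

```text
t: 7.95
eef_pos: [474.5, 92.8, 65.9]
tcp_rot: [2.904, 1.57, -2.784]
ft_force: [0.5, 0.0, -0.3]
opening: 0.102
```

>>> apply_moves(increments=[[0.7,0,0,0,0],[0.6,0,0,0,0],[0.5,0,0,0,0],[0.5,0,0,0,0],[0.5,0,0,0,0]])

```text
t: 8.45
eef_pos: [474.6, 92.7, 66.2]
tcp_rot: [-0.88, 1.571, -0.285]
ft_force: [0.3, -0.9, -0.2]
opening: 0.464
```

```bash
python3 - <<'E'
from h import *
s=status.state(); p=s['eef_pos']; print(p,s['opening']*95,s['ft_force'],s['joints'].round(2))
d=cam('wrist'); sd=cam('side')
cv2.imwrite('pics/w5c.png',np.hstack([cv2.resize(d['img'][130:290,200:360],(500,500)),cv2.resize(sd['img'][150:250,180:240],(300,500))]))
t=cam('top')
h=cv2.cvtColor(t['img'],cv2.COLOR_BGR2HSV)
# rack cells: dark tops / copper
m=mask(t,(100,150,60),(125,255,255),(385,190,50,85)); c=big(m); r,P=rectz(t,c,22); print('rack',r,cv2.boxPoints(r).round(1).tolist(),cv2.boundingRect(c))
b=mask(t,(0,0,0),(179,255,70),(390,195,32,75)); print('dark',[(cv2.boundingRect(c),cv2.contourArea(c)) for c in cv2.findContours(b,0,2)[0] if cv2.contourArea(c)>8])
cp=mask(t,(3,90,60),(18,255,255),(390,195,32,75)); print('copper',[(cv2.boundingRect(c),cv2.contourArea(c)) for c in cv2.findContours(cp,0,2)[0]])
g=mask(t,(0,0,110),(179,60,255),(390,195,32,75)); print('steel',[(cv2.boundingRect(c),cv2.contourArea(c)) for c in cv2.findContours(g,0,2)[0]])
E
```

```text
[474.58627957  92.74750912  66.18146054] 44.06294956987628 [ 0.33042489 -0.87462588 -0.18817305] [ 0.06  0.54  2.05 -0.    0.55 -0.54]
rack ((563.6680908203125, -256.0654296875), (50.04246139526367, 153.90695190429688), 82.11333465576172) [[484.0, -270.29998779296875], [636.5, -291.3999938964844], [643.2999877929688, -241.8000030517578], [490.8999938964844, -220.6999969482422]] (391, 198, 29, 74)
dark [((402, 239, 7, 6), 9.5), ((404, 210, 8, 5), 10.5)]
copper [((404, 238, 5, 6), 8.5), ((406, 209, 6, 5), 6.5)]
steel [((408, 237, 3, 3), 3.5), ((410, 207, 4, 3), 4.5)]
```

View pics/w5c.png

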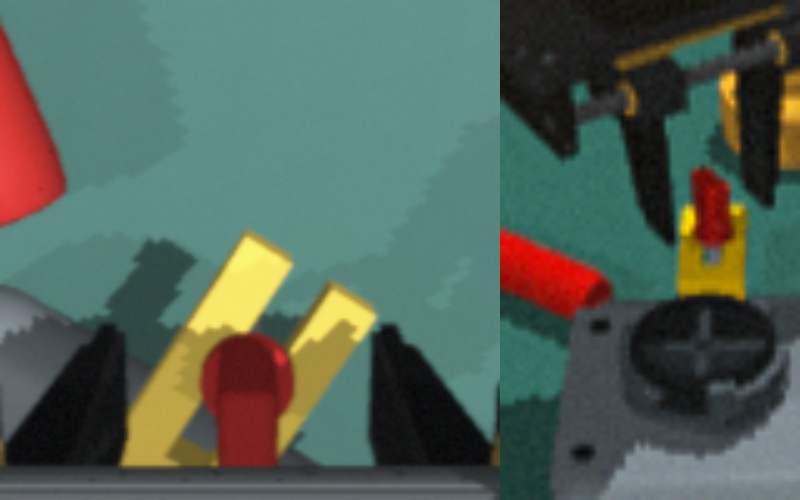

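```bash
python3 - <<'E'
from h import *
t=cam('top');s=cam('side')
A=onz(t,409.3,238.3,55.5);B=onz(t,411.8,208.3,55.5); print(A,B,np.linalg.norm(A-B),np.degrees(np.arctan2(*(B-A)[1::-1])))
print(proj(s,A),proj(s,B))
# same in side: dark/copper blobs
cp=mask(s,(3,90,50),(18,255,255),(235,305,75,40)); print('copper side',[(cv2.boundingRect(c),cv2.contourArea(c)) for c in cv2.findContours(cp,0,2)[0]])
print(to((A+B)[:2].tolist()/np.array(2) if 0 else ((A+B)/2)[:2].tolist()+[180],82))
E
```

```text
[ 548.5317498  -256.12192854   55.5       ] [ 611.03794582 -264.76783406   55.5       ] 63.10131712222722 -7.875225772164874
[252.04039357 315.36822431] [291.33533587 319.14606136]
copper side [((287, 324, 8, 7), 29.5), ((248, 321, 8, 6), 30.0)]
([-113.8, -351.4, -110.9, np.float64(-47.9)], 'jaw yaw', np.float64(34.1), 'q6', np.float64(-0.54))
```

>>> apply_moves(increments=[[0.5,-30,0,0,0],[0.5,-40,0,0,0],[0.5,-40,0,0,0],[0.5,0,0,0,-8],[0.5,0,0,0,-8],[0.5,0,0,0,-8],[0.5,0,0,0,-8],[0.5,0,0,0,-8],[0.5,0,0,0,-8],[0.5,0,0,0,0]])

```text
t: 9.7
eef_pos: [474.5, 92.7, 176.1]
tcp_rot: [2.628, 1.571, -2.22]
ft_force: [0.1, 0.2, 0.1]
opening: 0.503
```

```bash
python3 - <<'E'
from h import *
t=cam('top')
A=onz(t,409.3,238.3,55.5);B=onz(t,411.8,208.3,55.5)
print(status.state()['eef_pos'],to(((A+B)/2)[:2].tolist()+[180],82))
E
```

```text
[474.49514816  92.75351677 176.09789104] ([-3.9, -153.8, -334.9, np.float64(-0.1)], 'jaw yaw', np.float64(81.9), 'q6', np.float64(-1.37))
```

>>> apply_moves(increments=[[0.5,0,-17,-37,0],[0.5,0,-17,-37,0],[0.5,0,-17,-37,0],[0.5,0,-17,-37,0],[0.5,0,-17,-37,0],[0.5,0,-17,-37,0],[0.5,0,-17,-37,0],[0.5,0,-17,-37,0],[0.5,-4,-18,-39,0],[0.5,0,0,0,0]])

```text
t: 10.75
eef_pos: [582.0, -264.7, 179.9]
tcp_rot: [-2.264, 1.569, -0.838]
ft_force: [-0.3, 0.8, 0.1]
opening: 0.498
```

```bash
python3 - <<'E'
from h import *
d=cam('wrist','w6'); s=status.state(); print(s['eef_pos'],s['joints'].round(2))
for X in((548.5,-256.1,55.5),(611,-264.8,55.5)): print(proj(d,X))
cv2.imwrite('pics/w6c.png',cv2.resize(d['img'][100:300,140:420],(784,560)))
E
```

```text
[ 581.15241469 -262.34167306  179.63079813] [-0.53  0.55  1.58 -0.    1.01 -1.95]
[283.54872049 168.43849121]
[283.80290658 236.06301382]
```

View pics/w6c.png

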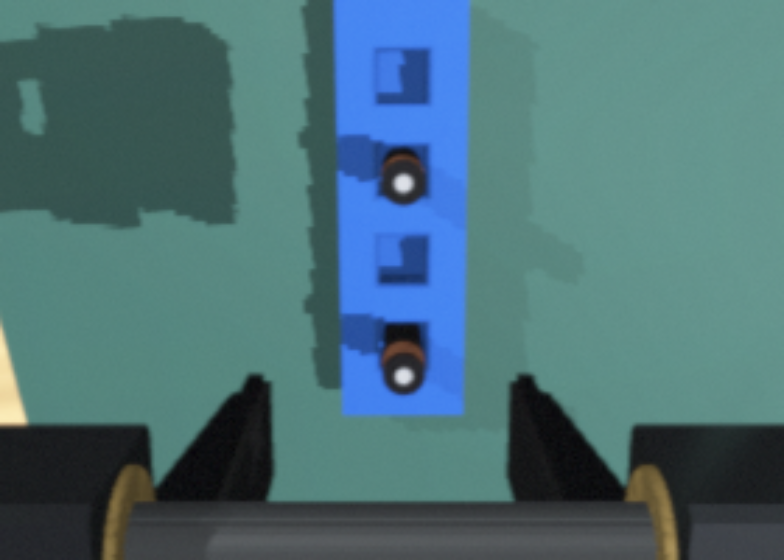

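>>> apply_moves(increments=[[0.5,30,34,2,0],[0.5,40,0,0,0],[0.5,40,0,0,0],[0.5,23,0,0,0],[0.5,0,0,0,0],[1,0,0,0,0],[1,0,0,0,0],[1,0,0,0,0],[1,0,0,0,0],[1,0,0,0,0]])

```text
t: 11.8
eef_pos: [547.9, -253.7, 47.8]
tcp_rot: [-2.062, 1.57, -0.629]
ft_force: [0.0, -1.3, 4.1]
opening: 0.146
```

```bash
python3 - <<'E'
from h import *
s=status.state(); print(s['eef_pos'],s['opening']*95,s['ft_force'],Rt().round(3).tolist())
d=cam('wrist')
E
```

```text
[ 547.91674255 -253.74004924   47.84586133] 13.890511372287643 [ 0.0275751  -1.3127753   4.06227287] [[0.001, -0.991, 0.137], [-0.001, 0.137, 0.991], [-1.0, -0.001, -0.001]]
```

>>> apply_moves(increments=[[0.6,0,0,0,0],[0.6,0,0,0,0],[0.6,0,0,0,8.2],[0.6,0,0,0,8.2],[0.6,0,0,0,8.2],[0.6,0,0,0,8.2],[0.6,0,0,0,8.2],[0.6,0,0,0,8.2],[0.6,0,0,0,8.2],[0.6,0,0,0,8.2]])

```text
t: 12.85
eef_pos: [547.6, -253.5, 46.9]
tcp_rot: [2.325, 1.57, 2.607]
ft_force: [-0.0, 0.4, -0.8]
opening: 0.396
```

>>> apply_moves(increments=[[0.6,0,0,0,8.2],[0.6,0,0,0,8.2],[0.6,0,0,0,8.2],[1,0,0,0,0],[1,0,0,0,0],[1,0,0,0,0],[1,0,0,0,0],[1,0,0,0,0]])

```text
t: 13.65
eef_pos: [547.7, -253.6, 47.1]
tcp_rot: [-2.775, 1.571, -2.915]
ft_force: [0.2, 0.0, -0.2]
opening: 0.145
```

```bash
python3 - <<'E'
from h import *
s=status.state(); p=s['eef_pos'];R=Rt();print(p,s['opening']*95,s['ft_force'],R.round(3).tolist(),s['joints'].round(2))
d=cam('wrist','w7'); print('pred cell top',proj(d,p+[0,0,55.5-47.8]))
g=cv2.cvtColor(d['img'],cv2.COLOR_BGR2HSV)
cp=mask(d,(3,90,50),(18,255,255),(200,150,160,140)); print([(cv2.boundingRect(c),cv2.contourArea(c)) for c in cv2.findContours(cp,0,2)[0] if cv2.contourArea(c)>5])
st=mask(d,(0,0,120),(179,50,255),(240,150,80,140)); print([(cv2.boundingRect(c),cv2.contourArea(c)) for c in cv2.findContours(st,0,2)[0] if cv2.contourArea(c)>5])
E
```

```text
[ 547.65426827 -253.57547313   47.09848491] 13.801224240813244 [ 0.21184163  0.00818815 -0.21284388] [[-0.0, 0.14, 0.99], [-0.0, 0.99, -0.14], [-1.0, -0.0, -0.0]] [-0.54  0.68  1.77 -0.    0.69 -0.4 ]
pred cell top [282.73300626 266.27743961]
[((266, 245, 27, 16), 216.0)]
[((274, 264, 11, 11), 71.5)]
```

>>> apply_moves(increments=[[1,-10,0,0,0],[1,-34,0,0,0],[1,-34,0,0,0],[1,0,38,-21.5,0],[1,0,38,-21.5,0],[1,0,38,-21.5,0],[1,0,38,-21.5,0],[1,0,38,-21.5,0],[1,0,0,0,0],[1,0,0,0,0]])

```text
t: 14.7
eef_pos: [468.3, -49.8, 126.0]
tcp_rot: [-0.207, 1.569, -0.346]
ft_force: [-0.6, -0.7, 0.6]
opening: 0.143
```

```bash
python3 - <<'E'
from h import *
s=status.state(); p=s['eef_pos'];R=Rt();print(p,s['opening']*95,s['ft_force'],R.round(3).tolist())
d=cam('wrist','w8'); C=-d['R'].T@d['t']; print('cam',C.round(1),'rel',(R.T@(C-p)).round(1))
print(proj(d,(476,1.6,60)))
cv2.imwrite('pics/w8c.png',cv2.resize(d['img'][60:300,140:420],(700,600)))
E
```

```text
[468.31045437 -49.80145779 125.97514168] 13.584765081058235 [-0.62784494 -0.7320775   0.60875612] [[0.001, 0.139, 0.99], [-0.0, 0.99, -0.139], [-1.0, -0.0, 0.001]]
cam [476.2  20.5 285.5] rel [-159.6   70.7   -1.7]
[282.47925997 151.26276483]
```

View pics/w8c.png

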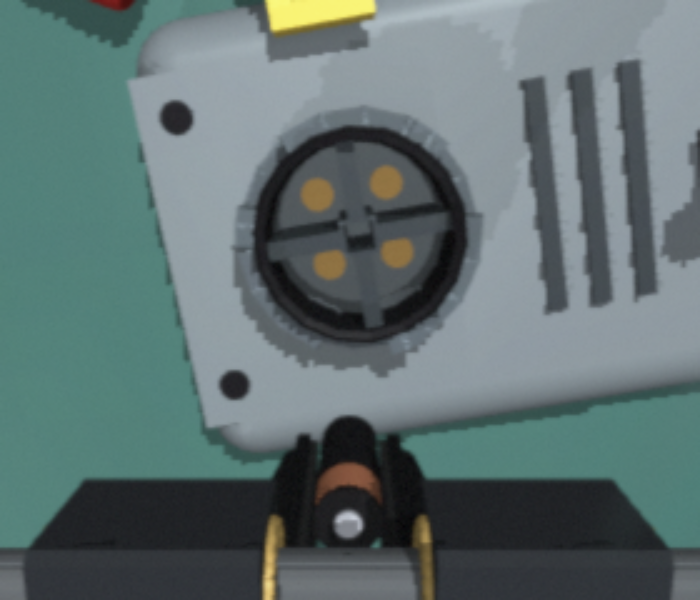

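```bash
python3 - <<'E'
from h import *
s=status.state(); p=s['eef_pos'];R=Rt()
d=cam('wrist'); g=cv2.cvtColor(d['img'],cv2.COLOR_BGR2GRAY)
k=np.zeros_like(g);k[100:205,225:345]=(g[100:205,225:345]<42)*255
k=cv2.morphologyEx(k,cv2.MORPH_CLOSE,np.ones((3,3)))
c=big(k);print(cv2.boundingRect(c),cv2.contourArea(c)); r,P=rectz(d,cv2.convexHull(c),60); print('rim',r,cv2.minEnclosingCircle(P))
# cell bottom extent: dark blob in finger gap
b=p+[0,0,-42.1]
th=np.linspace(0,2*np.pi,60); q=np.array([proj(d,b+7.25*np.array([np.cos(a),np.sin(a),0])) for a in th]); print('cell bottom pred: u',q[:,0].min(),q[:,0].max(),'top v',q[:,1].min())
for v in range(222,246,2): print(v,''.join('%4d'%x for x in g[v,262:300]))
# contacts at z=5..: copper
cp=mask(d,(8,90,60),(25,255,255),(245,115,80,65))
for c in cv2.findContours(cp,0,2)[0]:
    if cv2.contourArea(c)>20:
        M=cv2.moments(c); print('contact',onz(d,M['m10']/M['m00'],M['m01']/M['m00'],5).round(1),cv2.contourArea(c))
E
```

```text
(241, 110, 85, 86) 5574.5
rim ((476.5097961425781, -0.9862556457519531), (58.210235595703125, 58.34214401245117), 81.94841766357422) ((476.2857360839844, -0.975153923034668), 29.475780487060547)
cell bottom pred: u 270.9604018861047 292.9133039555968 top v 223.409990368722
222  154 153 154 154 153 153 153 153 153 152 152 154 153 152 152 152 150 148 150 150 150 149 149 149 148 148 147 148 147 147 145 145 143 145 143 143 143 142
224  152 151 152 149 151 150 150 150 149 150 149 149 148 147 149 147 148 147 146 146 144 143 144 143 143 142 141 142 140 140 140 139 139 137 138 136 136 134
226  148 149 148 147 147 148 146 146 145 145 144 140 136 115  95  87  72  71  74  78  87 105 123 131 136 136 135 133 134 133 131 130 131 129 128 129 128 126
228  142 142 142 140 140 140 138 140 138 134 111  73  38  21  20  20  21  19  22  20  23  22  31  48  76 107 122 124 124 122 120 121 117 116 116 114 113 113
230  136 135 135 134 133 133 130 128 105  67  30  18  19  17  21  20  20  18  23  18  22  22  22  22  23  35  66  95 107 105 105 103 101  99  97  96  93  92
232  122 123 123 125 124 122 117  90  45 
[... 491 characters left out ...]
 20  21  19  25  21  19  18  19  19  21  22  18  21  20  49  53  37  29  24  18  19  19  16  28
240   17  19  21  29  36  53  46  19  16  18  20  22  20  18  20  17  22  21  22  22  22  23  20  24  22  19  14  15  34  45  40  29  23  19  17  18  19  19
242   19  23  26  28  41  70  61  21  18  18  17  18  20  18  19  20  22  15  22  19  23  22  21  20  22  15  13  16  28  38  36  32  24  22  21  16  17  11
244   16  25  27  28  39  41  33  15  10  21  14  21  21  23  22  29  32  32  28  32  29  24  23  23  21  20  16  16  13  30  36  30  29  24  17  20  16  18
contact [464.9 -13.6   5. ] 99.5
contact [488.6 -12.8   5. ] 97.0
contact [464.   10.4   5. ] 112.0
contact [487.9  11.1   5. ] 109.0
```

>>> apply_moves(increments=[[1,0,18,-3.5,0],[1,0,19,-3.5,0],[1,12,0,0,0],[1,8,0,0,0],[1,5,0,0,0],[1,3,0,0,0],[1,3,0,0,0],[1,0,0,0,0]])

```text
t: 15.6
eef_pos: [466.3, -13.0, 93.9]
tcp_rot: [-2.931, 1.57, -3.072]
ft_force: [-0.4, -0.4, 0.1]
opening: 0.141
```

```bash
python3 - <<'E'
from h import *
s=status.state(); p=s['eef_pos'];print(p,'bottom',p[2]-42.1,s['opening']*95,s['ft_force'],s['moment'],to((466.5,-12.2,p[2])))
E
```

```text
[466.2716925  -12.96835898  93.87993902] bottom 51.77993902286284 13.414640648593066 [-0.43533611 -0.43897105  0.05309772] [ 0.0050724  -0.0710238  -0.00567427] ([-0.0, 0.8, 0.1], 'jaw yaw', np.float64(-8.1), 'q6', np.float64(-0.03))
```

Bottom is below the fin tops without contact; continue.

>>> apply_moves(increments=[[1,3,0.4,0,0],[1,4,0,0,0],[1,4,0,0,0],[1,4,0,0,0],[1,0,0,0,0]])

```text
t: 16.1
eef_pos: [466.1, -12.3, 78.5]
tcp_rot: [-3.086, 1.57, 3.056]
ft_force: [-0.7, 0.4, -0.1]
opening: 0.145
```

```bash
python3 - <<'E'
from h import *
s=status.state(); p=s['eef_pos'];print(p,'bottom',p[2]-42.1,s['opening']*95,s['ft_force'],s['moment'])
E
```

```text
[466.10064975 -12.26178825  78.5431187 ] bottom 36.44311869958181 13.75864511173406 [-0.69083549  0.43105216 -0.1293344 ] [ 0.0010901  -0.11290339 -0.05904329]
```

>>> apply_moves(increments=[[0.7,0,0,0,0],[0.6,0,0,0,0],[0.55,0,0,0,0],[0.55,0,0,0,0],[0.5,-40,0,0,0],[0.5,-40,0,0,0]])

```text
t: 16.7
eef_pos: [465.8, -12.3, 159.5]
tcp_rot: [3.137, 1.568, 2.996]
ft_force: [0.6, 0.6, 0.0]
opening: 0.495
```

>>> apply_moves(increments=[[0.5,0,-32.5,25.5,0],[0.5,0,-32.5,25.5,0],[0.5,0,-32.5,25.5,0],[0.5,0,-32.5,25.5,0],[0.5,0,-32.5,25.5,0],[0.5,0,-32.5,25.5,0],[0.5,0,-32.5,25.5,0],[0.5,0,0,0,0],[0.5,0,0,0,0]])

```text
t: 17.6
eef_pos: [610.7, -263.0, 158.4]
tcp_rot: [2.735, 1.57, 2.593]
ft_force: [-0.7, 0.0, 0.2]
opening: 0.497
```

```bash
python3 - <<'E'
from h import *
s=status.state(); p=s['eef_pos'];print(p,to((611,-262.5,47)))
d=cam('wrist','w9'); X=(611,-262.5,55.5); print('true pred',proj(d,X))
st=mask(d,(0,0,120),(179,50,255),(240,150,80,130)); print([(cv2.boundingRect(c),cv2.contourArea(c)) for c in cv2.findContours(st,0,2)[0] if cv2.contourArea(c)>5])
sd=cam('side','s9'); t=cam('top','t9')
cp=mask(t,(3,90,60),(18,255,255),(390,195,32,75)); print('copper rack',[(cv2.boundingRect(c)) for c in cv2.findContours(cp,0,2)[0]])
E
```

```text
[ 610.70500558 -263.04299034  158.43356122] ([111.4, 0.5, 0.3], 'jaw yaw', np.float64(-8.2), 'q6', np.float64(-0.36))
true pred [281.83594786 209.33781944]
[((277, 209, 7, 7), 31.5)]
copper rack []
```

>>> apply_moves(increments=[[0.5,40,0,0.3,0],[0.5,40,0,0,0],[0.5,31,0,0,0],[0.5,0,0,0,0],[1,0,0,0,0],[1,0,0,0,0],[1,0,0,0,0],[1,0,0,0,0],[1,0,0,0,0],[1,0,0,0,0]])

```text
t: 18.75
eef_pos: [611.6, -262.9, 49.0]
tcp_rot: [-0.422, 1.57, -0.563]
ft_force: [0.3, 0.8, 5.8]
opening: 0.141
```

>>> apply_moves(increments=[[0.6,0,0,0,0],[0.6,0,0,0,0],[0.6,0,0,0,-8.2],[0.6,0,0,0,-8.2],[0.6,0,0,0,-8.2],[0.6,0,0,0,-8.2],[0.6,0,0,0,-8.2],[0.6,0,0,0,-8.2],[0.6,0,0,0,-8.2],[0.6,0,0,0,-8.2]])

```text
t: 19.75
eef_pos: [611.2, -262.7, 47.9]
tcp_rot: [1.769, 1.57, 2.778]
ft_force: [1.1, 0.2, -0.7]
opening: 0.399
```

>>> apply_moves(increments=[[0.6,0,0,0,-8.2],[0.6,0,0,0,-8.2],[0.6,0,0,0,-8.2],[1,0,0,0,0],[1,0,0,0,0],[1,0,0,0,0],[1,0,0,0,0],[1,0,0,0,0],[1,0,0,0,0]])

```text
t: 20.65
eef_pos: [611.3, -262.9, 48.2]
tcp_rot: [-2.682, 1.57, -1.25]
ft_force: [-0.8, -2.3, -0.3]
opening: 0.145
```

```bash
python3 - <<'E'
from h import *
s=status.state(); p=s['eef_pos'];print(p,s['opening']*95,s['ft_force'],s['joints'].round(2),Rt().round(3).tolist()); print(to((490.5,-11.45,130)))
E
```

```text
[ 611.34155766 -262.91731906   48.17804256] 13.799729950621035 [-0.80747384 -2.32921464 -0.27458964] [-0.51  0.75  1.6  -0.    0.8  -1.94] [[0.0, -0.99, 0.138], [-0.0, 0.138, 0.99], [-1.0, -0.0, -0.0]]
([-81.9, 154.4, 232.4], 'jaw yaw', np.float64(82.1), 'q6', np.float64(-1.94))
```

>>> apply_moves(increments=[[1,-10,0,0,0],[1,-36,0,0,0],[1,-36,0,0,0],[1,0,22,33.2,0],[1,0,22,33.2,0],[1,0,22,33.2,0],[1,0,22,33.2,0],[1,0,22,33.2,0],[1,0,22,33.2,0],[1,0,22,33.2,0]])

```text
t: 21.65
eef_pos: [489.9, -10.0, 130.9]
tcp_rot: [-1.307, 1.57, 0.125]
ft_force: [0.1, 1.2, -0.0]
opening: 0.141
```

>>> apply_moves(increments=[[1,0,0,0,0],[1,15,0,0,0],[1,7,0,0,0],[1,0,0,0,0]])

```text
t: 22.05
eef_pos: [490.6, -11.7, 107.7]
tcp_rot: [1.548, 1.57, 2.98]
ft_force: [0.4, 0.1, 0.3]
opening: 0.145
```

```bash
python3 - <<'E'
from h import *
s=status.state(); p=s['eef_pos'];print(p,'bottom',p[2]-43.2,s['opening']*95,s['ft_force'],to((490.5,-11.45,p[2])))
E
```

```text
[490.62442208 -11.67296982 107.6832348 ] bottom 64.4832347986258 13.763687123437178 [0.3909186  0.14450981 0.2509932 ] ([0.0, 0.2, 0.2], 'jaw yaw', np.float64(82.1), 'q6', np.float64(-1.59))
```

>>> apply_moves(increments=[[1,4,0.2,0.2,0],[1,4,0,0,0],[1,4,0,0,0],[1,0,0,0,0]])

```text
t: 22.45
eef_pos: [490.4, -11.2, 95.7]
tcp_rot: [1.667, 1.57, 3.1]
ft_force: [-0.4, -0.5, -0.4]
opening: 0.141
```

```bash
python3 - <<'E'
from h import *
s=status.state(); p=s['eef_pos'];print(p,'bottom',p[2]-43.2,s['opening']*95,s['ft_force'],s['moment'])
E
```

```text
[490.35827081 -11.24206938  95.67631816] bottom 52.47631815528 13.441140863839324 [-0.35318849 -0.51361544 -0.42176726] [ 0.11897493 -0.10766241 -0.04850818]
```

>>> apply_moves(increments=[[1,4,0,0,0],[1,4,0,0,0],[1,4,0,0,0],[1,3,0,0,0],[1,0,0,0,0]])

```text
t: 22.95
eef_pos: [490.4, -11.1, 80.7]
tcp_rot: [1.646, 1.57, 3.079]
ft_force: [-0.3, 1.1, -0.2]
opening: 0.144
```

>>> apply_moves(increments=[[0.7,0,0,0,0],[0.6,0,0,0,0],[0.5,0,0,0,0],[0.4,0,0,0,0],[0.3,-40,0,0,0],[0.2,-40,0,0,0],[0.2,-20,0,0,0],[0.2,0,-30,0,0]])

```text
t: 23.75
eef_pos: [519.5, -15.0, 184.4]
tcp_rot: [-1.616, 1.567, -0.183]
ft_force: [-0.0, -1.3, -0.5]
opening: 0.755
```

```bash
python3 - <<'E'
from h import *
s=status.state(); p=s['eef_pos'];print(p,s['opening']*95,s['ft_force'])
d=cam('wrist','w10'); t=cam('top','t10')
u,v=proj(d,(478,0,60)).astype(int); print(u,v)
a=cv2.resize(d['img'][max(0,v-50):v+50,u-60:u+60],(480,400))
m=np.zeros((400,800,3),np.uint8); m[:,:480]=a; m[:320,480:]=cv2.resize(t['img'][225:305,130:210],(320,320))
cv2.imwrite('pics/m10.png',m)
m=mask(t,(10,120,60),(24,255,255),(100,215,110,90)); c=big(m); r,P=rectz(t,c,28.5); print('cap',r,cv2.boundingRect(c))
E
```

```text
[519.5039555  -14.97988225 184.4280268 ] 71.75865714971151 [-0.02030636 -1.29388213 -0.46103846]
289 158
cap ((505.91729736328125, 250.3776397705078), (83.11698913574219, 77.75096130371094), 56.835357666015625) (142, 242, 40, 40)
```

View pics/m10.png

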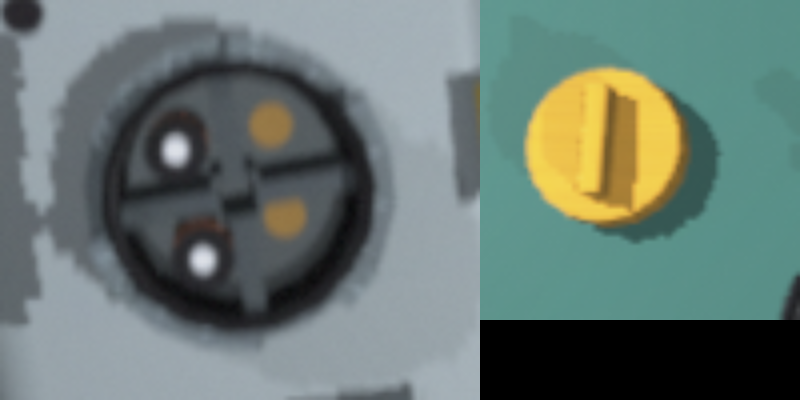

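>>> apply_moves(increments=[[0.1,0,7,37.5,0],[0,0,7,37.5,0],[0,0,7,37.5,0],[0,0,7,37.5,0],[0,0,7,37.5,0],[0,0,7,37.5,0],[0,0,7,37.5,0],[0,0,0,0,8.2],[0,0,0,0,8.2],[0,0,0,0,8.2]])

```text
t: 24.85
eef_pos: [506.9, 251.7, 180.5]
tcp_rot: [2.597, 1.569, -2.687]
ft_force: [0.8, 0.4, 0.2]
opening: 0.999
```

>>> apply_moves(increments=[[0,0,0,0,8.2],[0,0,0,0,8.2],[0,0,0,0,8.2],[0,0,0,0,8.2],[0,0,0,0,8.2],[0,0,0,0,8.2],[0,0,0,0,8.2],[0,0,0,0,8.2],[0,0,0,0,0]])

```text
t: 25.75
eef_pos: [507.2, 251.3, 180.7]
tcp_rot: [-2.572, 1.57, -2.715]
ft_force: [0.3, 0.0, -0.1]
opening: 1.002
```

```bash
python3 - <<'E'
from h import *
s=status.state(); p=s['eef_pos'];R=Rt();print(p,R.round(3).tolist())
d=cam('wrist','w11'); print(proj(d,(506.5,252,52.5)),proj(d,(506.5,252,28.5)))
m=mask(d,(8,100,50),(26,255,255),(150,80,260,198)); c=big(m); print(cv2.boundingRect(c),cv2.contourArea(c)); r,P=rectz(d,c,20); print('cap z20',r,cv2.minEnclosingCircle(P))
cv2.imwrite('pics/w11c.png',cv2.resize(d['img'][130:290,180:390],(787,600)))
t=cam('top'); m=mask(t,(10,120,60),(24,255,255),(100,215,110,90)); print('top',cv2.boundingRect(big(m)))
E
```

```text
[507.1930755  251.27913388 180.68631348] [[-0.001, 0.143, 0.99], [-0.0, 0.99, -0.143], [-1.0, -0.001, -0.001]]
[280.57387125 202.09734137] [280.51060871 196.35714135]
(238, 154, 80, 80) 4873.0
cap z20 ((503.6745910644531, 251.42019653320312), (81.12356567382812, 81.23545837402344), 32.849388122558594) ((504.0537109375, 251.87539672851562), 41.67094039916992)
top (150, 242, 32, 40)
```

View pics/w11c.png

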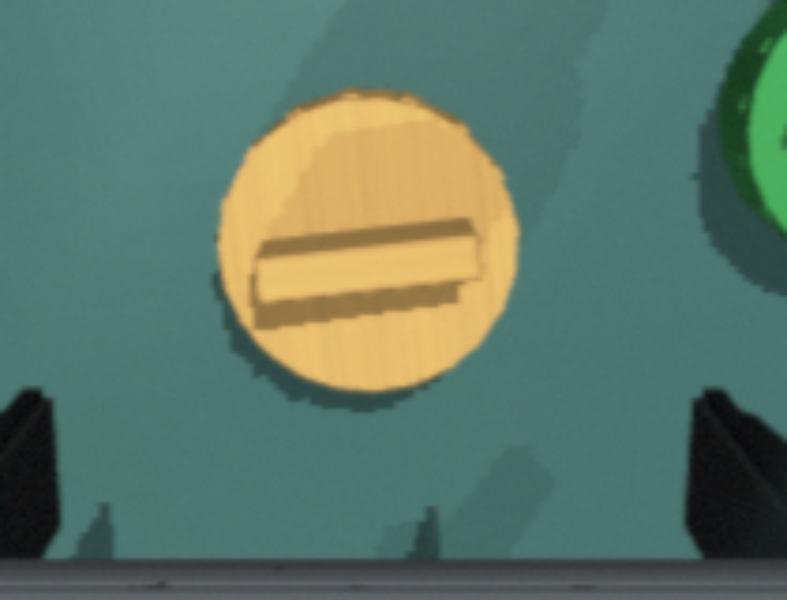

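>>> apply_moves(increments=[[0,35,3.9,-1,0],[0,40,0,0,0],[0,40,0,0,0],[0,16,0,0,0],[0,5.5,0,0,-6.5],[0,0,0,0,0],[0.6,0,0,0,0],[0.6,0,0,0,0],[0.6,0,0,0,0],[0.6,0,0,0,0]])

```text
t: 26.85
eef_pos: [507.5, 255.5, 45.1]
tcp_rot: [0.287, 1.57, 0.259]
ft_force: [-0.6, 0.4, -0.2]
opening: 0.72
```

>>> apply_moves(increments=[[0.6,0,0,0,0],[0.6,0,0,0,0],[0.6,0,0,0,0]])

```text
t: 27.15
eef_pos: [507.1, 255.5, 44.8]
tcp_rot: [-2.701, 1.57, -2.729]
ft_force: [-2.8, -1.2, 4.0]
opening: 0.583
```

```bash
python3 - <<'E'
from h import *
s=status.state(); p=s['eef_pos'];print(p,s['opening']*95,s['ft_force'],s['moment'],s['joints'].round(2))
E
```

```text
[507.11249728 255.4748094   44.77476942] 55.39939463160788 [-2.78976317 -1.15425109  4.03800719] [-0.06639415  0.39429309 -0.02355243] [ 0.35  0.65  1.86 -0.    0.63  0.38]
```

>>> apply_moves(increments=[[0.1,0,0,0,0],[0.1,0,0,0,0],[0.1,0,0,0,0],[0.1,0,0,0,8.2],[0.1,0,0,0,8.2],[0.1,0,0,0,8.2],[0.1,0,0,0,8.2],[0.1,0,0,0,8.2],[0.1,0,0,0,8.2],[0.1,0,0,0,8.2]])

```text
t: 28.15
eef_pos: [507.4, 255.5, 44.5]
tcp_rot: [0.136, 1.571, -0.899]
ft_force: [-0.6, -0.2, 0.5]
opening: 0.901
```

>>> apply_moves(increments=[[0.2,0,0,0,8.2],[0.4,0,0,0,8.2],[0.5,0,0,0,8.2],[0.6,0,0,0,8],[1,0,0,0,0],[1,0,0,0,0],[1,0,0,0,0],[1,0,0,0,0],[1,0,0,0,0],[1,0,0,0,0]])

```text
t: 29.15
eef_pos: [507.2, 255.3, 44.6]
tcp_rot: [-0.485, 1.57, -2.082]
ft_force: [-0.5, -1.1, 0.8]
opening: 0.122
```

>>> apply_moves(increments=[[1,0,0,0,0],[1,0,0,0,0],[1,0,0,0,0]])

```text
t: 29.45
eef_pos: [507.2, 255.3, 44.6]
tcp_rot: [-0.57, 1.57, -2.168]
ft_force: [-1.0, -3.3, 1.9]
opening: 0.123
```

```bash
python3 - <<'E'
from h import *
s=status.state(); p=s['eef_pos'];print(p,s['opening']*95,s['ft_force'],s['moment'],s['joints'].round(2),Rt().round(3).tolist())
print(to((478.2,0.3,140)))
E
```

```text
[507.21969365 255.28427489  44.58067137] 11.710041463440225 [-0.97037909 -3.31689782  1.85748709] [-0.59293122  0.08817126  0.01994065] [ 0.35  0.65  1.86 -0.    0.63  1.95] [[-0.0, 1.0, -0.028], [-0.0, -0.028, -1.0], [-1.0, -0.0, 0.0]]
([-95.3, -22.0, 255.7], 'jaw yaw', np.float64(-91.6), 'q6', np.float64(1.95))
```

>>> apply_moves(increments=[[1,-10,0,0,0],[1,-30,0,0,0],[1,-35,0,0,0],[1,-25,0,0,0],[1,0,-3.7,42.6,0],[1,0,-3.7,42.6,0],[1,0,-3.7,42.6,0],[1,0,-3.7,42.6,0],[1,0,-3.7,42.6,0],[1,0,-3.7,42.6,0]])

```text
t: 30.45
eef_pos: [477.6, -0.7, 145.1]
tcp_rot: [1.771, 1.57, 0.173]
ft_force: [1.3, 0.3, -4.1]
opening: 0.121
```

>>> apply_moves(increments=[[1,0,0,0,-7.7],[1,0,0,0,-7.7],[1,0,0,0,-7.7],[1,0,0,0,-7.7],[1,0,0,0,-7.7],[1,0,0,0,-7.7],[1,0,0,0,-7.7],[1,0,0,0,-7.7],[1,0,0,0,0]])

```text
t: 31.35
eef_pos: [478.0, 0.8, 145.0]
tcp_rot: [0.839, 1.571, 0.317]
ft_force: [-0.4, -0.2, -4.3]
opening: 0.122
```

```bash
python3 - <<'E'
from h import *
s=status.state(); p=s['eef_pos'];print(p,s['opening']*95,s['ft_force'],s['moment'],s['joints'].round(2),Rt().round(3).tolist())
print(to((478.2,0.3,117)))
E
```

```text
[477.9647975    0.78213326 144.9862652 ] 11.610485323117997 [-0.40440749 -0.20207766 -4.33079794] [-0.02770581 -0.00517617 -0.0131438 ] [-0.14  0.4   2.    0.    0.74  0.38] [[0.0, 0.498, 0.867], [0.0, 0.867, -0.498], [-1.0, 0.0, 0.0]]
([28.0, -0.3, 0.4], 'jaw yaw', np.float64(-29.9), 'q6', np.float64(0.38))
```

>>> apply_moves(increments=[[1,15,-0.3,0.4,0],[1,15,0,0,0],[1,5,0,0,0],[1,3,0,0,0],[1,2,0,0,0],[1,0,0,0,0]])

```text
t: 31.95
eef_pos: [478.4, 0.1, 104.9]
tcp_rot: [0.319, 1.57, -0.205]
ft_force: [-0.5, -0.1, -2.9]
opening: 0.123
```

```bash
python3 - <<'E'
from h import *
s=status.state(); p=s['eef_pos'];print(p,'cap z',p[2]-44.6,s['opening']*95,s['ft_force'],s['moment'])
E
```

```text
[4.78394729e+02 1.33843840e-01 1.04873535e+02] cap z 60.273535438767574 11.664932673085264 [-0.45114603 -0.11208326 -2.86928489] [-0.00020621 -0.07458265 -0.01676162]
```

>>> apply_moves(increments=[[1,1.5,0,0,0],[1,1.5,0,0,0],[1,0,0,0,0]])

```text
t: 32.25
eef_pos: [478.2, 0.1, 101.6]
tcp_rot: [-0.497, 1.571, -1.021]
ft_force: [-0.4, 0.3, -3.7]
opening: 0.122
```

>>> apply_moves(increments=[[1,1,0,0,0],[1,1,0,0,0],[1,0,0,0,0]])

```text
t: 32.55
eef_pos: [478.4, 0.0, 99.7]
tcp_rot: [-0.204, 1.57, -0.727]
ft_force: [-0.4, -0.6, -2.1]
opening: 0.122
```

>>> apply_moves(increments=[[1,1,0,0,0],[1,1,0,0,0],[1,0,0,0,0]])

```text
t: 32.85
eef_pos: [478.5, -0.3, 97.6]
tcp_rot: [-0.361, 1.57, -0.883]
ft_force: [0.6, -5.2, -2.7]
opening: 0.123
```

>>> apply_moves(increments=[[1,1,0,0,0],[1,0,0,0,0]])

```text
t: 33.05
eef_pos: [478.5, -0.3, 96.5]
tcp_rot: [-0.377, 1.57, -0.899]
ft_force: [0.4, -4.3, -3.3]
opening: 0.125
```

```bash
python3 - <<'E'
from h import *
s=status.state(); p=s['eef_pos'];print(p,'cap z',p[2]-44.6,s['opening']*95,s['ft_force'],s['moment'])
E
```

```text
[ 4.78484155e+02 -2.93275760e-01  9.65347265e+01] cap z 51.934726508021704 11.887750131927913 [ 0.35194232 -4.32670571 -3.26300199] [-1.30557332 -0.19023499  0.2636177 ]
```

>>> apply_moves(increments=[[1,0,-0.7,0.4,0],[1,0,0,0,0]])

```text
t: 33.25
eef_pos: [478.4, -0.7, 96.5]
tcp_rot: [0.475, 1.57, -0.049]
ft_force: [3.3, -1.9, -4.0]
opening: 0.124
```

>>> apply_moves(increments=[[1,0.7,0,0,0],[1,0,0,0,0]])

```text
t: 33.45
eef_pos: [478.5, -0.7, 96.2]
tcp_rot: [0.254, 1.57, -0.27]
ft_force: [0.8, -2.2, 3.6]
opening: 0.123
```

```bash
python3 - <<'E'
from h import *
s=status.state(); p=s['eef_pos'];print(p,'cap z',p[2]-44.6,s['opening']*95,s['ft_force'],s['moment'])
E
```

```text
[478.5005176   -0.68972064  96.24213427] cap z 51.64213426955684 11.678496144319388 [ 0.78971977 -2.24622702  3.56763237] [-0.42728017 -0.08531624  0.22160372]
```

>>> apply_moves(increments=[[0.86,0,0,0,0],[0.86,0,0,0,0],[0.86,0,0,0,0]])

```text
t: 33.75
eef_pos: [478.0, -0.6, 95.8]
tcp_rot: [-2.951, 1.57, 2.809]
ft_force: [0.8, 0.0, 0.5]
opening: 0.143
```

```bash
cat > chk.py <<'E'
from h import *
s=status.state(); p=s['eef_pos'];print(p.round(1),'op',s['opening']*95,'F',s['ft_force'].round(1),'M',s['moment'].round(2),'q6',s['joints'][5].round(2),'yaw',to(p)[2])
d=cam('side','sx'); m=mask(d,(8,100,40),(26,255,255),(170,150,110,110)); c=big(m); print('side',cv2.boundingRect(c),cv2.moments(c)['m01']/cv2.moments(c)['m00'])
d=cam('wrist','wx'); m=mask(d,(8,100,40),(26,255,255),(150,80,260,198)); c=big(m); print('wrist',cv2.boundingRect(c),cv2.contourArea(c))
E
python3 chk.py
```

```text
[478.   -0.6  95.8] op 13.546260913940866 F [0.8 0.  0.5] M [-0.04 -0.11  0.01] q6 0.38 yaw -30.0
side (200, 191, 40, 41) 215.4847866734659
wrist (213, 175, 135, 103) 8168.0
```

>>> apply_moves(increments=[[0.86,0,0,0,-7],[0.86,0,0,0,-7],[0.86,0,0,0,-7],[0.86,0,0,0,0]])

```text
t: 34.25
eef_pos: [478.1, -0.6, 95.8]
tcp_rot: [-3.032, 1.57, 3.096]
ft_force: [-0.0, -0.4, -0.7]
opening: 0.141
```

```bash
python3 chk.py
```

```text
[478.1  -0.6  95.8] op 13.389434127505405 F [-0.  -0.4 -0.7] M [ 0.  -0.1  0. ] q6 0.02 yaw -8.9
side (200, 190, 40, 42) 214.56597390043498
wrist (212, 175, 135, 103) 8210.0
```

>>> apply_moves(increments=[[0.86,0,0,0,-7],[0.86,0,0,0,-7],[0.86,0,0,0,-7],[0.86,0,0,0,0]])

```text
t: 34.75
eef_pos: [478.1, -0.7, 95.9]
tcp_rot: [-3.02, 1.571, -2.811]
ft_force: [-0.5, -0.1, -0.5]
opening: 0.139
```

```bash
python3 chk.py
```

```text
[478.1  -0.7  95.9] op 13.195764139787645 F [-0.5 -0.1 -0.5] M [ 0.01 -0.11  0.02] q6 -0.35 yaw 12.0
side (200, 190, 40, 42) 214.2033523086654
wrist (211, 175, 136, 103) 8207.5
```

>>> apply_moves(increments=[[0.86,0,0,0,-7],[0.86,0,0,0,-7],[0.86,0,0,0,-7],[0.86,0,0,0,0]])

```text
t: 35.25
eef_pos: [478.2, -0.7, 95.9]
tcp_rot: [-1.96, 1.571, -1.386]
ft_force: [-1.1, 0.7, 0.3]
opening: 0.136
```

```bash
python3 chk.py
```

```text
[478.2  -0.7  95.9] op 12.936887000808882 F [-1.1  0.7  0.3] M [-0.02 -0.11 -0.01] q6 -0.71 yaw 32.9
side (199, 190, 41, 42) 214.9908925318761
wrist (212, 175, 135, 103) 8188.5
```

>>> apply_moves(increments=[[0.86,0,0,0,-7],[0.86,0,0,0,-7],[0.86,0,0,0,-7],[0.86,0,0,0,0]])

```text
t: 35.75
eef_pos: [478.2, -0.7, 95.9]
tcp_rot: [-1.839, 1.571, -0.899]
ft_force: [-1.0, 0.3, -0.0]
opening: 0.138
```

```bash
python3 chk.py
```

```text
[478.2  -0.7  95.9] op 13.092292293161963 F [-1.   0.3 -0. ] M [-0.01 -0.14 -0.04] q6 -1.08 yaw 53.9
side (200, 191, 40, 45) 218.88888888888889
wrist (215, 174, 128, 104) 8114.5
```

>>> apply_moves(increments=[[0.86,4,0,0,0],[0.86,4,0,0,0],[0.86,0,0,0,0],[0.86,0,0,0,0]])

```text
t: 36.25
eef_pos: [478.1, -0.6, 87.7]
tcp_rot: [2.137, 1.57, 3.078]
ft_force: [0.4, -0.4, -0.6]
opening: 0.14
```

```bash
python3 chk.py
```

```text
[478.1  -0.6  87.7] op 13.344520302115928 F [ 0.4 -0.4 -0.6] M [ 0.05 -0.15 -0.  ] q6 -1.08 yaw 54.0
side (200, 191, 40, 45) 219.30640763462847
wrist (212, 176, 134, 102) 8094.0
```

>>> apply_moves(increments=[[0.86,0,0,0,7],[0.86,0,0,0,7],[0.86,0,0,0,7],[0.86,0,0,0,7],[0.86,0,0,0,7],[0.86,0,0,0,0]])

```text
t: 36.95
eef_pos: [478.3, -0.7, 88.0]
tcp_rot: [-0.835, 1.571, -0.505]
ft_force: [-0.9, -0.5, -0.5]
opening: 0.138
```

```bash
python3 chk.py
```

```text
[478.3  -0.7  88. ] op 13.104941278948536 F [-0.9 -0.5 -0.5] M [-0.08 -0.12 -0.02] q6 -0.47 yaw 18.9
side (200, 190, 40, 47) 218.5877655326625
wrist (212, 175, 134, 103) 8148.5
```

>>> apply_moves(increments=[[0.86,1,0,0,7],[0.86,1,0,0,7],[0.86,0.5,0,0,7],[0.86,0.5,0,0,7],[0.86,0,0,0,7],[0.86,0,0,0,0]])

```text
t: 37.65
eef_pos: [478.3, -0.7, 85.0]
tcp_rot: [-0.255, 1.571, -0.533]
ft_force: [0.3, 0.3, 0.0]
opening: 0.143
```

```bash
python3 chk.py
```

```text
[478.3  -0.7  85. ] op 13.628450889582453 F [0.3 0.3 0. ] M [-0.06 -0.06 -0.01] q6 0.14 yaw -15.9
side (200, 190, 40, 48) 219.81678773204194
wrist (213, 175, 133, 103) 8153.0
```

>>> apply_moves(increments=[[0.86,0.5,0,0,5],[0.86,0.5,0,0,5],[0.86,0,0,0,0]])

```text
t: 38.05
eef_pos: [478.3, -0.7, 83.9]
tcp_rot: [-0.093, 1.571, -0.544]
ft_force: [-0.2, -0.1, 0.5]
opening: 0.139
```

```bash
python3 chk.py
```

```text
[478.3  -0.7  83.9] op 13.22110412081534 F [-0.2 -0.1  0.5] M [-0.   -0.03 -0.04] q6 0.31 yaw -25.9
side (200, 194, 40, 44) 220.97916666666666
wrist (213, 175, 133, 103) 8166.5
```

>>> apply_moves(increments=[[0.86,0.3,0,0,4],[0.86,0.3,0,0,4],[0.86,0,0,0,0]])

```text
t: 38.45
eef_pos: [478.2, -0.7, 83.3]
tcp_rot: [-0.587, 1.571, -1.178]
ft_force: [0.8, -0.3, -0.7]
opening: 0.141
```

```bash
python3 chk.py
```

```text
[478.2  -0.7  83.3] op 13.421368476972411 F [ 0.8 -0.3 -0.7] M [-0.11 -0.08  0.05] q6 0.45 yaw -33.9
side (200, 194, 40, 44) 221.49493388287823
wrist (213, 175, 133, 103) 8148.5
```

>>> apply_moves(increments=[[0.86,0,0,0,4],[0.86,0,0,0,4],[0.86,0,0,0,0]])

```text
t: 38.85
eef_pos: [478.2, -0.7, 83.3]
tcp_rot: [-0.759, 1.571, -1.49]
ft_force: [0.5, 0.1, -1.1]
opening: 0.14
```

```bash
python3 chk.py
```

```text
[478.2  -0.7  83.3] op 13.3319756993547 F [ 0.5  0.1 -1.1] M [ 0.05 -0.1   0.01] q6 0.59 yaw -41.9
side (200, 194, 40, 44) 221.45329196828678
wrist (213, 175, 133, 103) 8155.5
```

>>> apply_moves(increments=[[0.86,0,0,0,4],[0.86,0,0,0,4],[0.86,0,0,0,0]])

```text
t: 39.25
eef_pos: [478.6, -0.6, 83.4]
tcp_rot: [0.437, 1.57, -0.432]
ft_force: [3.3, 1.8, -1.4]
opening: 0.151
```

```bash
python3 chk.py
```

```text
[478.6  -0.6  83.4] op 14.299862075665153 F [ 3.3  1.8 -1.4] M [ 0.46 -0.48  0.9 ] q6 0.73 yaw -49.8
side (201, 205, 39, 34) 221.91137005649716
wrist (213, 176, 133, 102) 8187.0
```

>>> apply_moves(increments=[[0.86,0,0,0,4],[0.86,0,0,0,4],[0.86,0,0,0,0]])

```text
t: 39.65
eef_pos: [478.6, -0.6, 83.5]
tcp_rot: [0.694, 1.57, -0.315]
ft_force: [2.8, 3.1, 0.5]
opening: 0.18
```

```bash
python3 chk.py
```

```text
[478.6  -0.6  83.5] op 17.11294394576409 F [2.8 3.1 0.5] M [ 0.65 -0.59  1.16] q6 0.87 yaw -57.8
side (200, 204, 40, 34) 221.93932905067805
wrist (213, 175, 133, 103) 8330.5
```

>>> apply_moves(increments=[[0.86,0,0,0,-6],[0.86,0,0,0,-6],[0.5,0,0,0,0],[0.5,0,0,0,0],[0.5,0,0,0,0],[0.5,-40,0,0,0],[0.5,-40,0,0,0],[0.7,-30,0,0,0],[1,0,0,0,0]])

```text
t: 40.65
eef_pos: [479.4, -0.8, 196.7]
tcp_rot: [0.668, 1.565, -0.136]
ft_force: [0.4, -0.3, -0.6]
opening: 0.384
```

```bash
python3 chk.py; python3 - <<'E'
from h import *
s=cam('side'); t=cam('top','t12')
for z in (52,41.7,35.5): print(z,proj(s,(478.2,-39.3,z)),'bar top ctr',proj(s,(478.2,-0.5,z+52.5)), 'top',proj(t,(478.2,-.5,z+28.5)))
cv2.imwrite('pics/m12.png',np.hstack([cv2.resize(s['img'][160:260,180:310],(520,400)),cv2.resize(t['img'][190:310,215:315],(280,336))]) if 0 else np.hstack([cv2.resize(s['img'][160:260,180:305],(500,400)),cv2.resize(t['img'][195:311,220:307],(300,400))]))
st=status.state();R=Rt();print(R.round(3).tolist())
o=[]
for d,roi in((t,(270,203,25,22)),(s,(265,203,18,18))):
    m=mask(d,(0,0,150),(179,50,255),roi); M=cv2.moments(big(m)); o.append((d,M['m10']/M['m00'],M['m01']/M['m00']))
print('ball',tri(o).round(1),onz(t,*o[0][1:],68).round(1))
E
```

```text
[479.4  -0.8 196.7] op 36.441772892467334 F [ 0.4 -0.3 -0.6] M [-0.01  0.01 -0.01] q6 0.66 yaw -46.1
side (200, 191, 40, 47) 218.9523184601925
wrist (236, 158, 85, 86) 5511.5
52 [218.64579847 230.12036688] bar top ctr [218.43223357 197.70891395] top [283.16989851 271.67853328]
41.7 [218.98044689 234.01324362] bar top ctr [218.76851542 201.83695948] top [283.18221697 272.29382708]
35.5 [219.1795656  236.32953908] bar top ctr [218.9686054  204.29317468] top [283.18952004 272.6586078 ]
[[-0.002, 0.72, 0.694], [0.0, 0.694, -0.72], [-1.0, -0.001, -0.001]]Traceback (most recent call last):
  File "<stdin>", line 8, in <module>
ZeroDivisionError: float division by zero
```

View pics/m12.png

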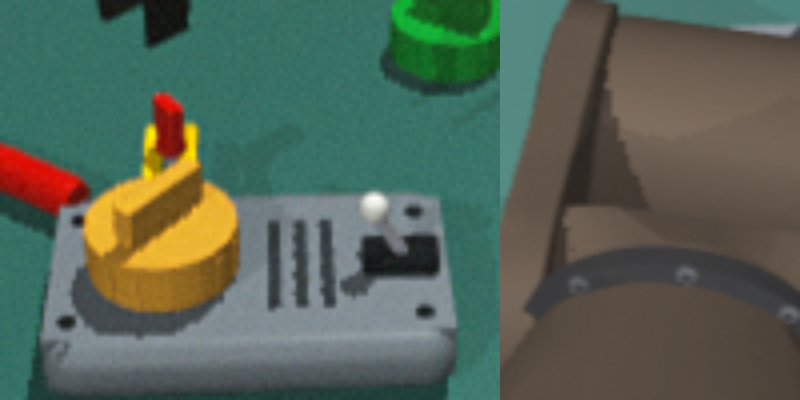

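>>> apply_moves(increments=[[1,0,0,0,7.3],[1,0,0,0,7.3],[1,0,0,0,7.3],[1,0,0,0,7.3],[1,0,0,0,7.3],[1,0,0,0,7.3],[1,0,35,-2.5,0],[1,0,35,-2.5,0],[1,0,0,0,0]])

```text
t: 41.75
eef_pos: [550.9, 4.6, 191.6]
tcp_rot: [-1.734, 1.57, 2.982]
ft_force: [-0.8, 0.8, -0.5]
opening: 0.006
```

```bash
python3 - <<'E'
from h import *
s=status.state(); p=s['eef_pos'];print(p,s['opening']*95,Rt().round(3).tolist(),to((553,4.5,64),-90))
d=cam('wrist','w13'); print('pred ball',proj(d,(588.5,4,68)))
m=mask(d,(0,0,150),(179,40,255),(230,60,110,200)); print([(cv2.boundingRect(c),cv2.contourArea(c)) for c in cv2.findContours(m,0,2)[0] if cv2.contourArea(c)>60])
E
```

```text
[550.88095825   4.63420035 191.58098511] 0.5926611030179124 [[-0.001, 1.0, 0.003], [0.0, 0.003, -1.0], [-1.0, -0.001, -0.0]] ([127.6, 2.2, 0.2, np.float64(0.2)], 'jaw yaw', np.float64(-89.8), 'q6', np.float64(1.46))
pred ball [279.93888015 160.05743287]
[((230, 115, 110, 123), 9765.5)]
```

>>> apply_moves(increments=[[1,40,0,0,0],[1,40,0,0,0],[1,30,0,0,0],[1,17,0,0,0],[1,0,0,0,0]])

```text
t: 42.3
eef_pos: [545.8, 4.7, 63.6]
tcp_rot: [-1.672, 1.565, 3.044]
ft_force: [0.0, -0.5, -0.0]
opening: 0.005
```

>>> apply_moves(increments=[[1,0,8,0,0],[1,0,8,0,0],[1,0,8,0,0],[1,0,6,0,0],[1,0,6,0,0],[1,0,5,0,0],[1,0,5,0,0],[1,0,0,0,0]])

```text
t: 43.1
eef_pos: [594.7, 4.8, 66.1]
tcp_rot: [0.778, 1.571, -0.789]
ft_force: [-0.5, -0.2, 0.3]
opening: 0.007
```

```bash
python3 - <<'E'
from h import *
s=status.state(); p=s['eef_pos'];print(p,s['ft_force'],s['moment'])
s=cam('side','s14'); m=mask(s,(0,0,150),(179,50,255),(262,195,40,25)); print([(cv2.boundingRect(c),cv2.contourArea(c)) for c in cv2.findContours(m,0,2)[0] if cv2.contourArea(c)>5])
for x in (588.2,612.7,618.2): print(proj(s,(x,4.2,68)))
E
```

```text
[594.65675436   4.75620667  66.13582245] [-0.50874457 -0.21033567  0.32108729] [0.03497222 0.23662266 0.00964009]
[((283, 211, 7, 4), 10.5), ((262, 211, 8, 5), 25.5)]
[272.77987902 210.33838911]
[284.52068177 210.26020279]
[287.15314714 210.24267223]
```

>>> apply_moves(increments=[[1,0,4,0,0],[1,0,3,0,0],[1,0,0,0,0]])

```text
t: 43.45
eef_pos: [597.9, 4.8, 65.6]
tcp_rot: [-1.594, 1.562, 3.123]
ft_force: [-16.9, -2.4, 6.4]
opening: 0.004
```

>>> apply_moves(increments=[[1,0,2,0,0],[1,0,1,0,0],[1,0,0,0,0]])

```text
t: 43.75
eef_pos: [598.5, 4.8, 65.4]
tcp_rot: [-1.601, 1.557, 3.116]
ft_force: [-26.7, -3.5, 13.2]
opening: 0.007
```

>>> apply_moves(increments=[[1,0,-12,0,0],[1,0,-20,0,0],[1,-40,0,0,0],[1,-40,0,0,0],[1,-50,0,0,0],[1,-20,0,-40,0],[1,0,0,-45,0],[1,0,0,-45,0],[1,0,0,-45,0],[1,0,0,0,0]])

```text
t: 44.75
eef_pos: [571.5, 184.2, 216.5]
tcp_rot: [2.16, 1.569, 0.597]
ft_force: [-0.3, 0.1, -0.1]
opening: 0.002
```

```bash
python3 - <<'E'
from h import *
s=status.state(); p=s['eef_pos'];print(p,s['ft_force'],s['t'])
s=cam('side','s15'); m=mask(s,(0,0,150),(179,50,255),(262,195,45,25)); print([(cv2.boundingRect(c),cv2.contourArea(c)) for c in cv2.findContours(m,0,2)[0] if cv2.contourArea(c)>5])
m=mask(s,(8,100,40),(21,255,255),(170,150,110,110));print('cap',cv2.boundingRect(big(m)))
t=cam('top')
cv2.imwrite('pics/m15.png',np.hstack([cv2.resize(s['img'][140:260,180:370],(475,400)),cv2.resize(t['img'][110:310,130:310],(320,400))]))
E
```

```text
[571.5028311  184.2132056  216.52349972] [-0.34730229  0.12457477 -0.10274737] 44.75
[((284, 208, 7, 7), 28.0)]
cap (201, 200, 40, 39)
```

View pics/m15.png

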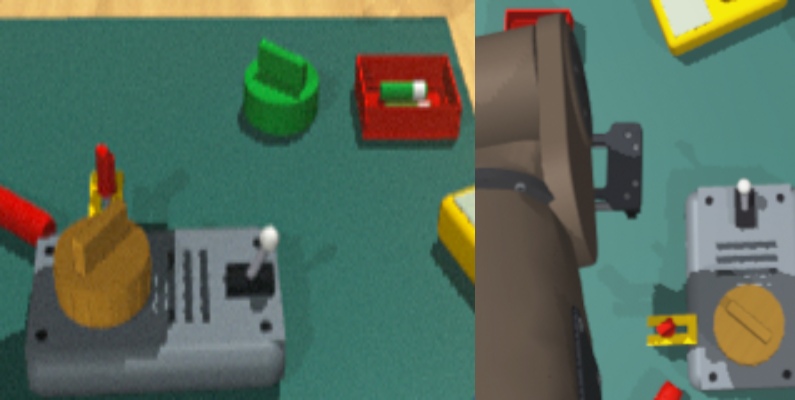

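```bash
python3 -c "
from cell import env; print(env.job_done())"
```

```text
the job is handed in; nothing more can be done
None
```

I completed every step and handed the job in at about t = 45 s of the 210 s allowed; the hand-in reports no verdict. None of my final checks failed.

- **Pin:** I drew it out of the port and hung it in the yellow notch. The last picture still shows it there.
- **Cells:** Two fresh cells were in the rack, and both went into pockets without touching the sides. A picture from above showed both down in the port before I set the cap on, and the rack was then empty.
- **Cap to thread start:** The brass cap first rode on the thread at about 16 mm above home. I held it loosely and turned it anticlockwise about 84° until it dropped, which the side camera showed as about 4 px (roughly 10 mm). I measured no significant force while turning.
- **Cap home:** I turned it about 100° clockwise by the fingers, roughly 90° after play, until it hit the stop. The skirt's lower edge sank 6–7 px in total, against about 6.2 px expected at home.
- **Switch:** I pushed it to its end stop, where the force reached about 27 N. The ball then stood at pixel (287.5, 211), against a predicted (287.2, 210.2) for fully on.
- **Spent cells and arm:** The spent cells in the tray were never touched. The arm was clear of everything at hand-in, with the tool about 216 mm above the bench.

The cameras disagreed with the arm's own position by about 1.5 to 2.5 mm. I corrected for this by gripping the first cell and the cap from two directions to find their true centres.

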